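# Load the column oven and dial in its temperature

### The job

Pull the column oven's tray out to its stop, lay every chromatography column on the bench into a cradle of its own in the tray, with its end nuts outside the white supports, and push the tray fully home. Set the controller's three thumbwheels to 46.5 degrees, that is 4, 6, 5 from left to right as seen from the robot, with each digit squarely uppermost at the index line. Leave the other things on the bench where they are.

Things in the scene. Friction and masses are not known exactly. Their poses are not given: they have to be found in the camera images.
- tray (a joint): pull-out tray of the oven: 0 m shut, 0.175 m out at its stop; slides along the oven's x axis, opening towards the robot (-x of point tray_handle); needs 2 to 4 N, stays where left. Bright blue front 246 mm wide, 18 mm thick, top edge 119 mm above the bench; behind it a steel tray 190 mm deep, 212 mm wide, with low sides. Cream oven casing, fixed: 250 mm wide, 260 deep, 135 high.
- tray_handle (a point): middle of the steel bar handle on the blue tray front: round bar 110 mm long along the point's y axis, 35 mm in front of the face (about 28 mm free behind it), 98 mm above the bench, 37 mm below the oven's top. Moves with the tray; x axis points into the oven, z up. Can be gripped from above, fingers before and behind the bar.
- cradle1 (a point): cradle 1 of 4, side by side 50 mm apart (1 at the left, +y): where the middle of a seated column's tube lies, 24 mm above the tray floor. Moves with the tray; x along the cradle into the oven, z up. Two white V supports at x = -33 and +33 mm (8 mm thick, lips 3 mm above this point, 16 mm to each side); 6 mm end play. Tray out: 88 mm before the casing, 87 mm behind the blue front.
- cradle2 (a point): cradle 2 of 4, side by side 50 mm apart (1 at the left, +y): where the middle of a seated column's tube lies, 24 mm above the tray floor. Moves with the tray; x along the cradle into the oven, z up. Two white V supports at x = -33 and +33 mm (8 mm thick, lips 3 mm above this point, 16 mm to each side); 6 mm end play. Tray out: 88 mm before the casing, 87 mm behind the blue front.
- cradle3 (a point): cradle 3 of 4, side by side 50 mm apart (1 at the left, +y): where the middle of a seated column's tube lies, 24 mm above the tray floor. Moves with the tray; x along the cradle into the oven, z up. Two white V supports at x = -33 and +33 mm (8 mm thick, lips 3 mm above this point, 16 mm to each side); 6 mm end play. Tray out: 88 mm before the casing, 87 mm behind the blue front.
- cradle4 (a point): cradle 4 of 4, side by side 50 mm apart (1 at the left, +y): where the middle of a seated column's tube lies, 24 mm above the tray floor. Moves with the tray; x along the cradle into the oven, z up. Two white V supports at x = -33 and +33 mm (8 mm thick, lips 3 mm above this point, 16 mm to each side); 6 mm end play. Tray out: 88 mm before the casing, 87 mm behind the blue front.
- column1_mid (a point): middle of chromatography column 1 (orange band and end plugs): on the axis of a steel tube 18 mm across, 86 mm long between square end nuts 28 x 28 mm, 22 mm long (130 mm over the nuts, 144 with plugs; ends alike). About 0.25 kg. x axis along the column. Lies on the bench on its nuts, axis 14 mm up. Two to four of the columns are present.
- column2_mid (a point): middle of chromatography column 2 (green band and end plugs): on the axis of a steel tube 18 mm across, 86 mm long between square end nuts 28 x 28 mm, 22 mm long (130 mm over the nuts, 144 with plugs; ends alike). About 0.25 kg. x axis along the column. Lies on the bench on its nuts, axis 14 mm up. Two to four of the columns are present.
- column3_mid (a point): middle of chromatography column 3 (blue band and end plugs): on the axis of a steel tube 18 mm across, 86 mm long between square end nuts 28 x 28 mm, 22 mm long (130 mm over the nuts, 144 with plugs; ends alike). About 0.25 kg. x axis along the column. Lies on the bench on its nuts, axis 14 mm up. Two to four of the columns are present.
- column4_mid (a point): middle of chromatography column 4 (purple band and end plugs): on the axis of a steel tube 18 mm across, 86 mm long between square end nuts 28 x 28 mm, 22 mm long (130 mm over the nuts, 144 with plugs; ends alike). About 0.25 kg. x axis along the column. Lies on the bench on its nuts, axis 14 mm up. Two to four of the columns are present.
- wheel_left (a joint): left thumbwheel (left is towards +y, as seen from the robot), rad: the uppermost digit is the value divided by 0.6283 (0 at 0 rad, 9 at 5.655, stops at both ends). Grows as the top of the wheel moves away from the robot. About 0.07 N m of friction; stays where left, no clicks.
- wheel_left_axis (a point): centre of the left thumbwheel on its axis (the point's y; x away from the robot, z up), 8 mm below the top of the fixed cream controller (200 x 190 mm, 90 high). Black wheel 18 mm wide, 88 across, ten grey ridges out to 48 mm radius between white digits (0 on red); yellow index lines beside it. 30 mm free between wheels, 48 mm pitch. Pinch its flat sides from above and carry it round.
- wheel_mid (a joint): middle thumbwheel (left is towards +y, as seen from the robot), rad: the uppermost digit is the value divided by 0.6283 (0 at 0 rad, 9 at 5.655, stops at both ends). Grows as the top of the wheel moves away from the robot. About 0.07 N m of friction; stays where left, no clicks.
- wheel_mid_axis (a point): centre of the middle thumbwheel on its axis (the point's y; x away from the robot, z up), 8 mm below the top of the fixed cream controller (200 x 190 mm, 90 high). Black wheel 18 mm wide, 88 across, ten grey ridges out to 48 mm radius between white digits (0 on red); yellow index lines beside it. 30 mm free between wheels, 48 mm pitch. Pinch its flat sides from above and carry it round.
- wheel_right (a joint): right thumbwheel (left is towards +y, as seen from the robot), rad: the uppermost digit is the value divided by 0.6283 (0 at 0 rad, 9 at 5.655, stops at both ends). Grows as the top of the wheel moves away from the robot. About 0.07 N m of friction; stays where left, no clicks.
- wheel_right_axis (a point): centre of the right thumbwheel on its axis (the point's y; x away from the robot, z up), 8 mm below the top of the fixed cream controller (200 x 190 mm, 90 high). Black wheel 18 mm wide, 88 across, ten grey ridges out to 48 mm radius between white digits (0 on red); yellow index lines beside it. 30 mm free between wheels, 48 mm pitch. Pinch its flat sides from above and carry it round.
- reagent_bottle: bystander, not to be disturbed: amber reagent bottle with blue cap, 66 mm across, 130 mm high; origin at the centre of its underside.
- beaker: bystander, not to be disturbed: clear beaker, 72 mm across, 90 mm high; origin at the centre of its underside.
- spanner: bystander, not to be disturbed: steel spanner, 160 mm long, lying flat; origin under its middle.
- remote: bystander, not to be disturbed: white remote control, 150 x 48 x 20 mm; origin at the centre of its underside.
- mouse: bystander, not to be disturbed: black computer mouse, 100 x 60 x 22 mm; origin at the centre of its underside.
- vial_rack: bystander, not to be disturbed: blue vial rack with vials, 160 x 80 x 55 mm; origin at the centre of its underside.
There are look-alikes about, which are no part of the job. Leave any turquoise look-alike of the part that bears column2_mid alone.

How it is judged:
By the outcome, as a careful person would: the job done as asked, in the order asked, and still so for the second after the job is handed in, with the robot touching nothing.
Of column1, column2, column3, column4 only 2 to 4 are there at a start; the rules pass over those that are not, and their reading is None.
At some moment in a run one of column1, column2, column3, column4 may be knocked a few centimetres aside while the robot is not near it.
Once in a run the grip may slacken for a moment while it holds something.
It also fails if it takes over 200 s, if anything falls off the work surface, if the arm or the gripper's body presses on something with over 40 N, if the wrist force passes 120 N, or if a joint passes its speed limit or range.

### The arm

A 7-joint arm with a two-finger parallel gripper is mounted at the origin on the work surface. World frame = base frame: x ahead of the robot, y to its left, z up, the work surface at z = 0. Lengths are in m, angles in rad, forces in N, time in s.
With the tool pointing down it reaches from about 0.4 to 0.875 m from the base axis. Payload 19.3 kg.
Tool frame: the origin (TCP) lies at the very end of the fingers, on their centre line; the grasp point (between the pads) lies 19 mm behind it; z points along the fingers, y is the direction in which the jaws open and shut (so a half turn about z gives the same grasp; the last joint's range is limited). The gripper opens to 85 mm and grips with 20 to 120 N. Pads are 22 mm wide; open, the fingers measure 114 mm over their backs; the gripper's body (76 mm by 85 mm) begins 54 mm behind the grasp point. The pads swing forward as they close: fully open they stand 13 mm farther back than shut.
Start: joints at [-1.23, 0.521, -0.036, 1.599, 0.021, 1.021, -0.113], TCP at [0.25, 0.573, 0.231] pointing down, gripper open.
Joint ranges: [-2.91, 2.91], [-0.3, 2.13], [-1.5, 1.42], [0.17, 2.43], [-1.26, 4.41], [0.16, 1.93], [-2.52, 2.52]. Speed limits (rad/s): [1.89, 1.89, 2.39, 2.39, 3.01, 3.01, 3.01].

### API

Orientations are given as [roll, pitch, yaw] about the fixed x, y, z axes, in that order (R = Rz(yaw) Ry(pitch) Rx(roll)).
In Python, from workcell import bot, vision, job_done gives the robot as it stands.
- The arm moves only by the tool arm_command, never from a script. Its arguments are lists of equal length, an entry for each row: "gripper": the finger opening in cm, from 0 to 8.54; "slide": the shift along the tool's x, y, z in cm, a list of three; "turn": the turn, a rotation vector about the tool's x, y, z in degrees, a list of three. A call has 1 to 5 rows; each row is the pose to reach, as a shift and turn from the pose commanded when the call began, along the tool's axes at that moment; what a row does not reach only later rows make up. A row lasts 1/8 s, in which the tool goes at most 62.5 mm and 10.7 degrees, less where a joint would pass 70% of its speed; a pose out of reach is approached as far as the arm can. A call with a gripper value outside its range is refused whole. The fingers move at their own pace and stop on an object; "force" is the grip in N (left out, the last holds). Time passes only in rows, so rows that repeat a pose let the fingers close. It gives the time, the measured TCP pose, the force and the opening at its end, in the units of the state.
- bot.observe(): the state, without advancing time (a new reading comes with each control period).
- vision.grab_frame(name): name is "scene" or "top" or "wrist"; returns the picture (420x560x3 uint8, blue, green, red); there is no depth.
- vision.camera_model(name): a dict with "mtx" (3x3 intrinsics, pixels), "T" (4x4, takes a point from camera to world coordinates). Camera axes: x right, y down, z forward; pixel columns grow to the right and rows downward; lengths in m; the calibration is good to about 2 mm. A picture is of the moment at which its call begins: read the wrist's pose just before it. camera_model takes no time and is no camera call; for the wrist camera it gives the pose at the moment of the call.
- job_done(): hands the job in, once; it reports no verdict.
The state is a dict: "clock": time; "qpos": joint angles; "qd": joint speeds; "joint_efforts": joint torques, N m; "position": TCP position; "tool_rot": TCP orientation; "force": force on the tool from outside, world axes, zero at the start; "moment": the same for the moment, N m; "grip_width": finger opening in m.
Only numpy, scipy, OpenCV 4.12 (cv2) and the standard library are available. Lean on these libraries where they do the work, as an engineer would, in place of code of your own. Each camera call takes 0.05 s, during which the arm holds its last target. There are 200 camera calls.

## Working session

There is one attempt and no reset: what is moved stays moved. The work goes in short steps, Python scripts to look and compute and a tool call to move; the robot and the scene stay as the last step left them, time stands still between calls to the robot, and variables do not carry over. Pictures are saved under pics/ and viewed, about 12 in all and at most 16, crops included, and the job is handed in when it is done.

Besides the shell and the picture viewer there is one more tool, called after "Emit:" as a command line: name --argument value ..., lists and objects as JSON in quotes. arm_command: Moves the arm, as the interface text tells. Its arguments: {"type":"object","properties":{"gripper":{"type":"array","items":{"type":"number"}},"slide":{"type":"array","items":{"type":"array","items":{"type":"number"}}},"turn":{"type":"array","items":{"type":"array","items":{"type":"number"}}},"force":{"type":"number"}},"required":["gripper","slide","turn"]}

```bash
mkdir -p pics; ls
cat > h.py <<'E'
from workcell import bot, vision, job_done
import numpy as np, cv2
from scipy.spatial.transform import Rotation as Ro
def grab(n, fn=None):
    m=vision.camera_model(n); im=vision.grab_frame(n)
    if fn: cv2.imwrite('pics/'+fn,im)
    return im,np.array(m['mtx']),np.array(m['T'])
def ray(u,v,K,T):
    d=T[:3,:3]@np.linalg.solve(K,[u,v,1.]); return T[:3,3],d
def onz(u,v,z,K,T):
    o,d=ray(u,v,K,T); return o+d*(z-o[2])/d[2]
def proj(p,K,T):
    c=T[:3,:3].T@(np.array(p)-T[:3,3]); q=K@c; return q[:2]/q[2]
def pose():
    s=bot.observe(); return np.array(s['position']),np.array(s['tool_rot']),s
E
python3 - <<'E'
from h import *
for n in ['scene','top']:
    im,K,T=grab(n,n+'0.png'); print(n,K.round(1).tolist(),T.round(3).tolist())
p,r,s=pose(); print({k:np.round(v,3).tolist() for k,v in s.items()})
E
```

```text
pics
scene [[417.5, 0.0, 281.8], [0.0, 417.5, 206.4], [0.0, 0.0, 1.0]] [[0.273, 0.727, -0.63, 1.406], [0.962, -0.202, 0.183, -0.238], [0.006, -0.656, -0.755, 1.153], [0.0, 0.0, 0.0, 1.0]]
top [[501.2, 0.0, 269.0], [0.0, 501.2, 205.2], [0.0, 0.0, 1.0]] [[-0.082, -0.968, 0.239, 0.175], [-0.997, 0.081, -0.014, 0.048], [-0.006, -0.239, -0.971, 1.561], [0.0, 0.0, 0.0, 1.0]]
{'clock': 0.1, 'qpos': [-1.23, 0.522, -0.036, 1.6, 0.021, 1.021, -0.113], 'qd': [0.001, -0.002, -0.001, -0.002, -0.001, 0.001, -0.001], 'joint_efforts': [0.003, -92.849, 1.984, -37.053, 0.018, 0.005, -0.0], 'position': [0.249, 0.573, 0.231], 'tool_rot': [-3.141, 0.0, 2.731], 'force': [0.105, 0.617, 0.515], 'moment': [-0.028, 0.045, -0.055], 'grip_width': 0.085}
```

View pics/top0.png

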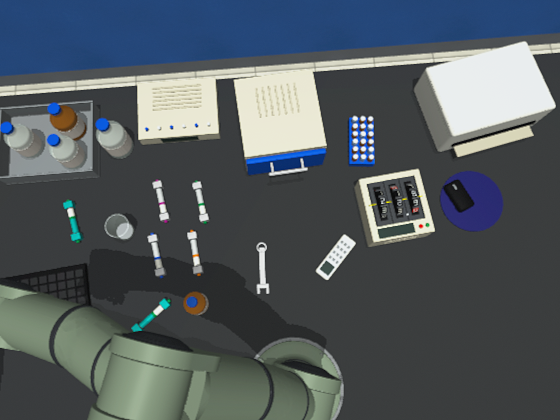

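View pics/scene0.png

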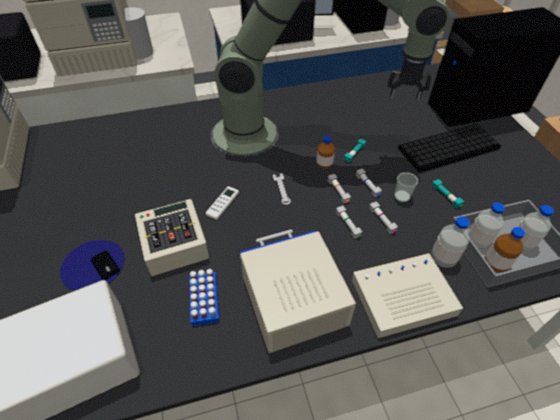

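Top view: four column-like parts, purple (160,200), green (201,201), blue (157,255) and orange (196,252). Turquoise look-alikes are at (71,220) and (150,316). The handle is near (288,170) and the wheels near (396,200). I'll confirm these in an enlarged crop and measure.

Run:
```python
from h import *
im,K,T=grab('top')
a=cv2.resize(im[170:290,135:225],None,fx=4.4,fy=4.4,interpolation=cv2.INTER_CUBIC)
b=cv2.resize(im[165:250,350:440],None,fx=4.4,fy=4.4,interpolation=cv2.INTER_CUBIC)
c=np.zeros((528,792,3),np.uint8); c[:a.shape[0],:396]=a[:528,:396]; c[:b.shape[0],396:]=b[:374,:396]
cv2.imwrite('pics/crop1.png',c)
hsv=cv2.cvtColor(im,cv2.COLOR_BGR2HSV)
# columns: bright blobs in region
g=(im.max(2)>90).astype(np.uint8); R=np.zeros_like(g); R[170:285,135:225]=1
g=cv2.morphologyEx(g*R,cv2.MORPH_CLOSE,np.ones((3,3)))
n,l,st,ce=cv2.connectedComponentsWithStats(g)
for i in range(1,n):
    if st[i,4]<80: continue
    pts=np.argwhere(l==i)[:,::-1].astype(np.float32)
    W=np.array([onz(u,v,.018,K,T)[:2] for u,v in pts]); rect=cv2.minAreaRect(W.astype(np.float32)*1000)
    m=W.mean(0); w,V=np.linalg.eigh(np.cov(W.T)); d=V[:,1]*np.sign(V[0,1])
    t=(W-m)@d; e=(W-m)@V[:,0]
    px=im[pts[:,1].astype(int),pts[:,0].astype(int)].astype(int)
    hs=hsv[pts[:,1].astype(int),pts[:,0].astype(int)]; sat=hs[hs[:,1]>110]
    print('col',ce[i].round(1),m.round(4),'mid',(m+d*(t.max()+t.min())/2).round(4),'len',np.ptp(t).round(3),'wid',np.ptp(e).round(3),'ang',np.degrees(np.arctan2(d[1],d[0])).round(1),'hues',np.median(sat[:,0]) if len(sat) else None,len(sat),'rect',rect)
# blue tray front
m=((abs(hsv[:,:,0].astype(int)-112)<12)&(hsv[:,:,1]>150)&(hsv[:,:,2]>90)).astype(np.uint8)
m[:, :230]=0; m[:,335:]=0; m[:120]=0;m[200:]=0
r=cv2.minAreaRect(np.argwhere(m)[:,::-1].astype(np.float32)); print('front',cv2.boxPoints(r).tolist())
```

```text
col [160.6 200.6] [0.5977 0.3684] mid [0.5983 0.3685] len 0.147 wid 0.03 ang 10.1 hues 157.0 25 rect ((598.1649169921875, 369.35205078125), (146.5587158203125, 29.495834350585938), 9.882126808166504)
col [200.1 201.5] [0.5843 0.2431] mid [0.5846 0.2431] len 0.145 wid 0.03 ang 9.0 hues 73.0 22 rect ((584.5499877929688, 243.65542602539062), (144.90560913085938, 30.04982566833496), 8.958353996276855)
col [194.5 252.1] [0.4242 0.2683] mid [0.4243 0.2683] len 0.147 wid 0.03 ang 6.6 hues 14.0 32 rect ((424.25482177734375, 269.2588806152344), (147.299072265625, 29.603879928588867), 6.324302673339844)
col [155.9 254.3] [0.427 0.388] mid [0.4265 0.3879] len 0.146 wid 0.03 ang 10.6 hues 111.0 29 rect ((426.4075622558594, 388.6505126953125), (146.27020263671875, 29.521089553833008), 10.515759468078613)
front [[245.42503356933594, 159.0472869873047], [324.7824401855469, 147.50440979003906], [327.07183837890625, 163.24412536621094], [247.71444702148438, 174.78700256347656]]
```

View pics/crop1.png

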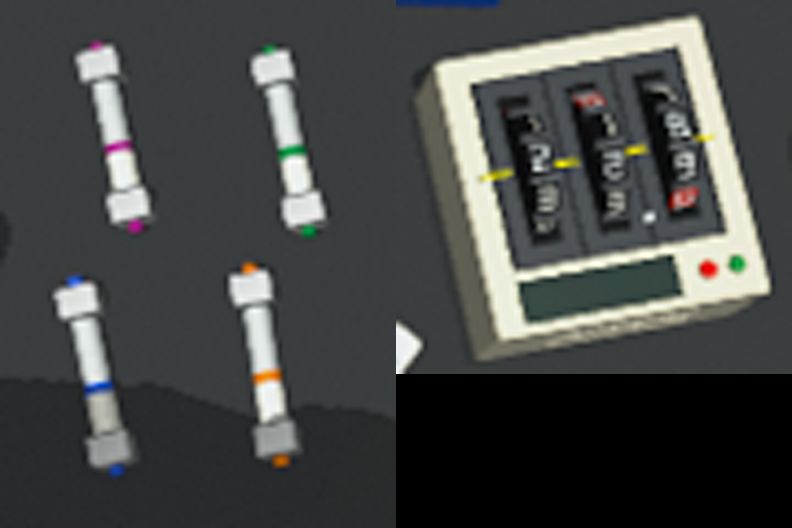

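Run:
```python
from h import *
p,r,s=pose(); Rt=Ro.from_euler('xyz',r).as_matrix()
m=vision.camera_model('wrist'); T=np.array(m['T']); print('wristcam in tool',(Rt.T@(T[:3,3]-p)).round(3),(Rt.T@T[:3,:3]).round(2).tolist(),np.array(m['mtx']).round(0).tolist())
im,K,T=grab('top'); im2,K2,T2=grab('scene')
# casing top quad: cream mask
for nm,I,k,t,box in (('top',im,K,T,(225,335,60,175)),('scene',im2,K2,T2,(235,360,225,345))):
    h=cv2.cvtColor(I,cv2.COLOR_BGR2HSV); mk=((h[:,:,2]>(175)) &(h[:,:,1]<70)).astype(np.uint8)
    B=np.zeros_like(mk); B[box[2]:box[3],box[0]:box[1]]=1; mk=cv2.morphologyEx(mk*B,cv2.MORPH_CLOSE,np.ones((5,5)))
    n,l,st,_=cv2.connectedComponentsWithStats(mk); i=1+st[1:,4].argmax(); 
    c=max(cv2.findContours((l==i).astype(np.uint8),0,2)[0],key=cv2.contourArea)
    q=cv2.approxPolyDP(cv2.convexHull(c),6,True)[:,0]
    print(nm,q.tolist(),[onz(u,v,.135,k,t)[:2].round(3).tolist() for u,v in q])
a=cv2.resize(im[135:185,235:335],None,fx=7,fy=6,interpolation=cv2.INTER_CUBIC)
b=cv2.resize(im2[225:260,235:335],None,fx=7,fy=7,interpolation=cv2.INTER_CUBIC)
cv2.imwrite('pics/crop2.png',np.vstack([a,b]))
```

```text
wristcam in tool [ 0.074  0.    -0.141] [[-0.0, -0.96, -0.29], [1.0, -0.0, -0.0], [0.0, -0.29, 0.96]] [[368.0, 0.0, 283.0], [0.0, 368.0, 207.0], [0.0, 0.0, 1.0]]
top [[334, 61], [326, 144], [245, 156], [225, 69]] [[0.974, -0.215], [0.7, -0.159], [0.683, 0.087], [0.976, 0.129]]
scene [[318, 232], [354, 303], [268, 331], [241, 253], [289, 230]] [[0.686, 0.087], [0.94, 0.102], [0.954, -0.141], [0.699, -0.156], [0.655, 0.004]]
```

View pics/crop2.png

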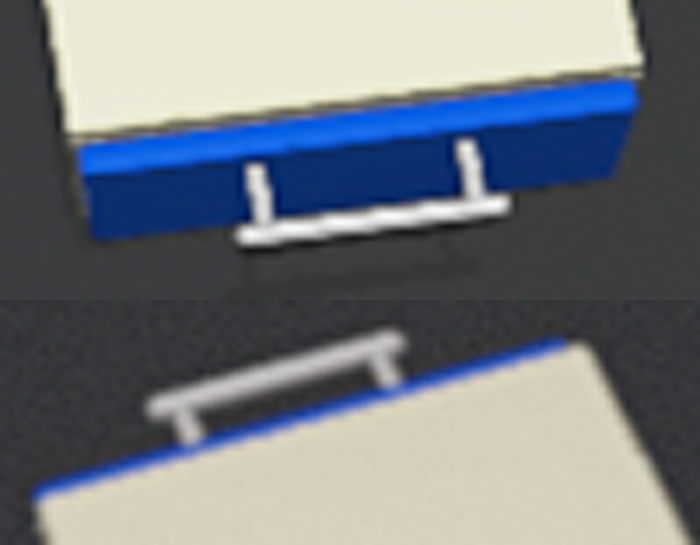

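Crop: the handle bar's ends are at (268.9,174.3) and (307.9,169.2) in top, and (256.4,240.7) and (292.9,230.7) in scene. The tray is shut.

```bash
cat >> h.py <<'E'
def tri(us,cams):
    A=[];b=[]
    for (u,v),(K,T) in zip(us,cams):
        o,d=ray(u,v,K,T); d=d/np.linalg.norm(d); P=np.eye(3)-np.outer(d,d); A.append(P); b.append(P@o)
    return np.linalg.lstsq(np.vstack(A),np.hstack(b),rcond=None)[0]
def mv(x,y,z,yaw):   # yaw deg, tool down: slide cm and turn deg from measured pose
    p,r,s=pose(); R=Ro.from_euler('xyz',r); d=R.as_matrix().T@(np.array([x,y,z])-p)*100
    t=(R.inv()*Ro.from_euler('xyz',[np.pi,0,np.radians(yaw)])).as_rotvec(degrees=True)
    print('pos',p.round(4),'yaw',np.degrees(r).round(1),'-> slide',d.round(2),'turn',t.round(2))
E
python3 - <<'E'
from h import *
c=[(np.array(vision.camera_model(n)['mtx']),np.array(vision.camera_model(n)['T'])) for n in('top','scene')]
for a,b in (((268.9,174.3),(292.9,230.7)),((307.9,169.2),(256.4,240.7))):
    print(tri([a,b],c), onz(*a,.1,*c[0]), onz(*b,.1,*c[1]))
mv(.40,.30,.30,93.6)
mv(.60,-.039,.30,93.6)
E
```

```text
[0.63205153 0.02180369 0.09684167] [0.63042226 0.01953112 0.1       ] [0.63486193 0.0233921  0.1       ]
[ 0.6384499  -0.09896829  0.09585083] [ 0.63672024 -0.10048242  0.1       ] [ 0.64194032 -0.09759862  0.1       ]
pos [0.2496 0.5729 0.231 ] yaw [-180.     0.   156.5] -> slide [-24.69 -19.01  -6.89] turn [-2.000e-02  2.000e-02  6.286e+01]
pos [0.2496 0.5729 0.231 ] yaw [-180.     0.   156.5] -> slide [-56.56 -42.1   -6.87] turn [-2.000e-02  2.000e-02  6.286e+01]
```

Emit:
arm_command --gripper '[8.5, 8.5, 8.5, 8.5, 8.5]' --slide '[[-5, -3.5, -1.5], [-10, -7.5, -3], [-15, -11, -5], [-20, -15, -7], [-24.7, -19, -7]]' --turn '[[0, 0, 10], [0, 0, 20], [0, 0, 30], [0, 0, 40], [0, 0, 50]]'

```text
clock: 0.88
position: [0.3973, 0.3065, 0.3022]
tool_rot: [3.14, -0.001, 1.853]
force: [0.7, 1.2, 0.3]
grip_width: 0.0849
```

Run:
```python
from h import *
mv(.60,-.039,.30,93.6)
```

```text
pos [0.3973 0.3065 0.3022] yaw [ 1.799e+02 -1.000e-01  1.061e+02] -> slide [-38.83   9.86   0.18] turn [ 0.09 -0.09 12.54]
```

Emit:
arm_command --gripper '[8.5, 8.5, 8.5, 8.5, 8.5]' --slide '[[-5.7, 1.9, 0], [-11.4, 3.8, 0], [-17.1, 5.7, 1], [-22.8, 7.6, 2], [-28.5, 9.5, 3]]' --turn '[[0, 0, 3], [0, 0, 6], [0, 0, 9], [0, 0, 12.5], [0, 0, 12.5]]'

```text
clock: 1.5
position: [0.5691, 0.0601, 0.2707]
tool_rot: [3.141, -0.0, 1.64]
force: [0.6, 1.2, 0.6]
grip_width: 0.0849
```

Run:
```python
from h import *
mv(.635,-.0385,.23,93.6)
```

```text
pos [0.5691 0.0601 0.2707] yaw [180.   -0.   93.9] -> slide [-10.29   5.9    4.07] turn [ 0.02 -0.01  0.34]
```

Emit:
arm_command --gripper '[2.4, 2.4, 2.4, 2.4]' --slide '[[-5.2, 3, 2], [-10.3, 5.9, 4], [-10.3, 5.9, 4], [-10.3, 5.9, 4]]' --turn '[[0, 0, 0.3], [0, 0, 0.3], [0, 0, 0.3], [0, 0, 0.3]]'

```text
clock: 2.0
position: [0.634, -0.0368, 0.2307]
tool_rot: [-3.141, -0.0, 1.635]
force: [0.5, 0.4, -0.4]
grip_width: 0.024
```

Run:
```python
from h import *
im,K,T=grab('wrist','w1.png')
print(proj([.635,-.0385,.098],K,T),proj([.632,.0218,.098],K,T),proj([.638,-.099,.098],K,T))
mv(.635,-.0385,.079,93.6)
```

```text
[283.18387044 198.12930759] [284.33597716 117.78536724] [282.15129205 269.29276303]
pos [ 0.634  -0.0361  0.2311] yaw [180.   -0.   93.7] -> slide [-0.26  0.09 15.21] turn [ 0.   -0.03  0.12]
```

View pics/w1.png

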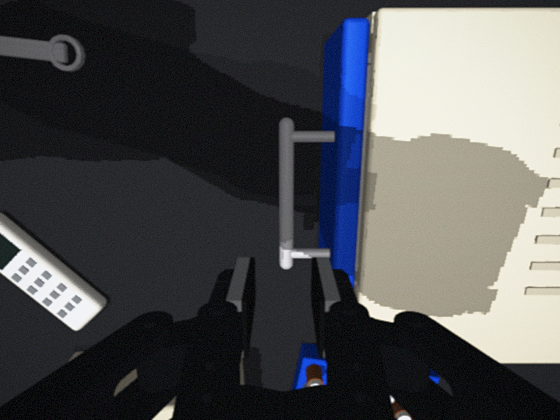

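Wrist view: the bar runs from (287,118) to (286,268), 3 px right of the prediction, so about 2 mm farther in x. Descending on it now.

Emit:
arm_command --gripper '[2.4, 2.4, 2.4, 2.4, 2.4]' --slide '[[0, 0.3, 5], [0, 0.3, 9], [0, 0.3, 12], [0, 0.3, 15.2], [0, 0.3, 15.2]]' --turn '[[0, 0, 0], [0, 0, 0], [0, 0, 0], [0, 0, 0], [0, 0, 0]]'

```text
clock: 2.68
position: [0.6368, -0.0353, 0.0783]
tool_rot: [-3.141, -0.0, 1.637]
force: [-1.1, 0.1, 0.3]
grip_width: 0.024
```

Emit:
arm_command --gripper '[0, 0, 0, 0]' --slide '[[0, 0, 0], [0, 0, 0], [0, 0, 0], [0, 0, 0]]' --turn '[[0, 0, 0], [0, 0, 0], [0, 0, 0], [0, 0, 0]]' --force 40

```text
clock: 3.18
position: [0.6363, -0.0357, 0.0796]
tool_rot: [-3.14, -0.001, 1.636]
force: [-5.6, 1.5, -1.1]
grip_width: 0.0095
```

Emit:
arm_command --gripper '[0, 0, 0, 0, 0]' --slide '[[0, -2, 0], [0, -4, 0], [0, -6, 0], [0, -8, 0], [0, -10, 0]]' --turn '[[0, 0, 0], [0, 0, 0], [0, 0, 0], [0, 0, 0], [0, 0, 0]]'

```text
clock: 3.8
position: [0.5371, -0.0421, 0.0796]
tool_rot: [3.14, -0.001, 1.636]
force: [2.7, 2.2, -8.6]
grip_width: 0.0094
```

Emit:
arm_command --gripper '[0, 0, 0, 0, 0]' --slide '[[0, -2, 0], [0, -4, 0], [0, -6, 0], [0, -7, 0], [0, -7.4, 0]]' --turn '[[0, 0, 0], [0, 0, 0], [0, 0, 0], [0, 0, 0], [0, 0, 0]]'

```text
clock: 4.42
position: [0.4637, -0.0469, 0.0796]
tool_rot: [3.14, -0.001, 1.636]
force: [1.1, 6.3, -4.9]
grip_width: 0.0095
```

Emit:
arm_command --gripper '[0, 0, 0]' --slide '[[0, -0.2, 0], [0, -0.4, 0], [0, -0.4, 0]]' --turn '[[0, 0, 0], [0, 0, 0], [0, 0, 0]]'

```text
clock: 4.8
position: [0.4615, -0.0471, 0.0796]
tool_rot: [3.138, -0.0, 1.636]
force: [9.0, 7.1, -10.9]
grip_width: 0.0097
```

Emit:
arm_command --gripper '[2.4, 2.4, 2.4, 2.4, 2.4]' --slide '[[0, 0.2, 0], [0, 0.2, 0], [0, 0.2, -2], [0, 0.2, -7], [0, 0.2, -12]]' --turn '[[0, 0, 0], [0, 0, 0], [0, 0, 0], [0, 0, 0], [0, 0, 0]]'

```text
clock: 5.42
position: [0.4611, -0.0484, 0.2004]
tool_rot: [-3.141, 0.0, 1.634]
force: [-0.5, 0.6, 0.2]
grip_width: 0.0241
```

Emit:
arm_command --gripper '[2.4, 2.4, 2.4, 2.4, 2.4]' --slide '[[0, 2, -5], [0, 6, -9], [0, 11, -10], [0, 13, -10], [0, 13, -10]]' --turn '[[0, 0, 0], [0, 0, 0], [0, 0, 0], [0, 0, 0], [0, 0, 0]]'

```text
clock: 6.05
position: [0.5917, -0.0399, 0.2985]
tool_rot: [-3.141, 0.001, 1.635]
force: [-0.2, -0.9, 0.7]
grip_width: 0.0239
```

Run:
```python
from h import *
p,r,s=pose(); print(p,np.degrees(r),s['grip_width'])
im,K,T=grab('wrist','w2.png'); grab('top','t2.png'); np.savez('w2.npz',K=K,T=T)
```

```text
[ 0.5917307  -0.03990108  0.29845675] [-1.79956281e+02  3.34849700e-02  9.36663791e+01] 0.02392833888663169
```

View pics/w2.png

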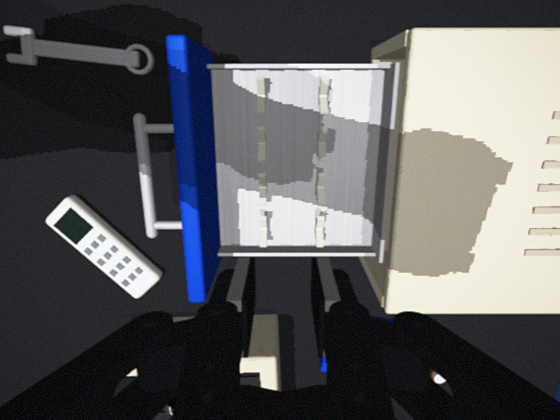

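Run:
```python
from h import *
im=cv2.imread('pics/w2.png'); a=cv2.resize(im[60:262,240:345],None,fx=3,fy=2.95,interpolation=cv2.INTER_CUBIC)
t=cv2.imread('pics/t2.png'); b=cv2.resize(t[140:235,240:345],None,fx=4.5,fy=6,interpolation=cv2.INTER_CUBIC)
h=max(a.shape[0],b.shape[0]); c=np.zeros((h,a.shape[1]+b.shape[1],3),np.uint8); c[:a.shape[0],:a.shape[1]]=a; c[:b.shape[0],a.shape[1]:]=b
print(c.shape,a.shape); cv2.imwrite('pics/crop3.png',c)
```

```text
(596, 787, 3) (596, 315, 3)
```

View pics/crop3.png

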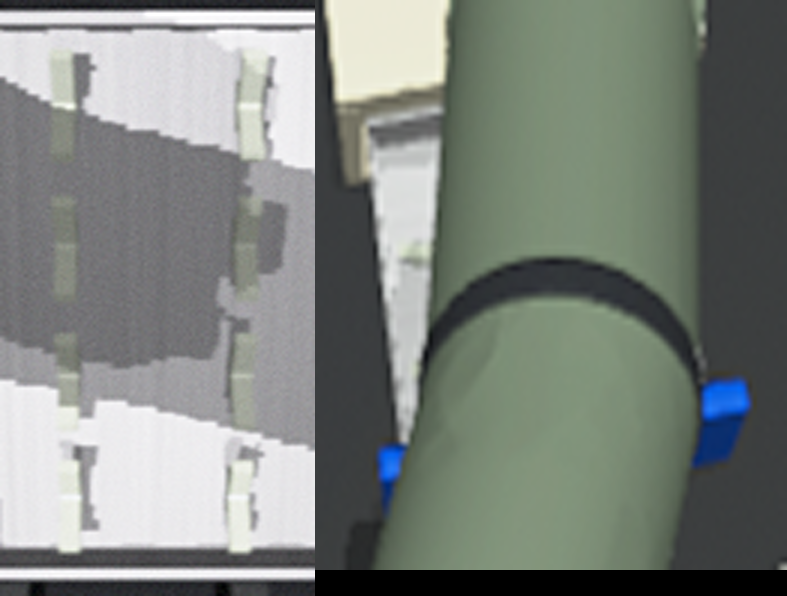

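Crop: the V creases in the wrist picture are, front row, (260.7,95.6) (261.3,143.1) (262.3,187.1) (262.7,228.5) and, back row, (324,95.6) (321.7,142.4) (320.7,187.8) (319.7,228.5).

Run:
```python
from h import *
from scipy.optimize import least_squares
d=np.load('w2.npz');K,T=d['K'],d['T']
F=[(260.7,95.6),(261.3,143.1),(262.3,187.1),(262.7,228.5)];B=[(324,95.6),(321.7,142.4),(320.7,187.8),(319.7,228.5)]
uv=np.array(F+B)
loc=np.array([[x,75-50*i] for x in(-33,33) for i in range(4)])/1000
def pts(q):
    c,s=np.cos(q[3]),np.sin(q[3]); return [[q[0]+c*a-s*b,q[1]+s*a+c*b,q[2]] for a,b in loc]
f=lambda q:(np.array([proj(p,K,T) for p in pts(q)])-uv).ravel()
r=least_squares(f,[.6,-.04,.06,.06]); print('centre',r.x.round(4),'yaw',np.degrees(r.x[3]),'res',r.fun.round(1))
for z in(.04,.05,.06): 
    P=np.array([onz(u,v,z,K,T) for u,v in uv]); print(z,'pitch',np.linalg.norm(P[0]-P[3])/3,np.linalg.norm(P[4]-P[7])/3,'rows',np.linalg.norm(P[:4].mean(0)-P[4:].mean(0)),P.mean(0))
```

```text
centre [ 0.6021 -0.0404  0.0334  0.063 ] yaw 3.6117224042752523 res [ 0.2 -0.3  0.4 -0.1  0.1  0.2  0.4  0.2 -0.6 -0.3  0.2  0.6 -0.2 -0.4
 -0.5  0.2]
0.04 pitch 0.04899437678840393 0.04898603925644061 rows 0.0654849310824573 [ 0.60187668 -0.03912072  0.04      ]
0.05 pitch 0.04776794954713557 0.04775982072027263 rows 0.06384571228559507 [ 0.60152811 -0.03727639  0.05      ]
0.06 pitch 0.04654152230586722 0.046533602184104635 rows 0.06220649348873286 [ 0.60117954 -0.03543206  0.06      ]
```

```bash
cat >> h.py <<'E'
def columns(fn=None,z=.018,box=(60,350,130,330)):
    im,K,T=grab('top',fn); hsv=cv2.cvtColor(im,cv2.COLOR_BGR2HSV)
    g=((im.max(2)>90)).astype(np.uint8); R=np.zeros_like(g); R[box[2]:box[3],box[0]:box[1]]=1
    g=cv2.morphologyEx(g*R,cv2.MORPH_CLOSE,np.ones((3,3)))
    n,l,st,ce=cv2.connectedComponentsWithStats(g)
    for i in range(1,n):
        if not 80<st[i,4]<700: continue
        pts=np.argwhere(l==i)[:,::-1]
        W=np.array([onz(u,v,z,K,T)[:2] for u,v in pts])
        (cx,cy),(a,b),_=cv2.minAreaRect((W*1000).astype(np.float32))
        if not 110<max(a,b)<170 or min(a,b)>45: continue
        m=W.mean(0); V=np.linalg.eigh(np.cov(W.T))[1]; d=V[:,1]*np.sign(V[0,1])
        hs=hsv[pts[:,1],pts[:,0]]; sat=hs[hs[:,1]>110]
        print('px',ce[i].round(0),'mid',np.round([cx/1000,cy/1000],4),m.round(4),'size',round(a),round(b),'ang',np.degrees(np.arctan2(d[1],d[0])).round(1),'hue',np.median(sat[:,0]) if len(sat) else None,len(sat))
E
python3 - <<'E'
from h import *
im,K,T=grab('top'); print('bottle cap',onz(192,302,.13,K,T))
columns()
E
```

```text
bottle cap [0.26529459 0.26595671 0.13      ]
px [161. 201.] mid [0.5982 0.3694] [0.5979 0.3685] size 147 29 ang 10.1 hue 157.0 25
px [200. 202.] mid [0.5849 0.2437] [0.5843 0.2431] size 146 30 ang 9.1 hue 73.0 23
px [ 72. 220.] mid [0.5558 0.6508] [0.5562 0.6491] size 147 30 ang 13.8 hue 89.0 254
px [195. 252.] mid [0.4243 0.2691] [0.4234 0.2682] size 147 30 ang 6.6 hue 14.0 33
px [156. 255.] mid [0.4253 0.3886] [0.4249 0.3877] size 148 30 ang 10.4 hue 111.0 33
px [152. 314.] mid [0.2445 0.4069] [0.2462 0.4038] size 29 139 ang -53.5 hue 89.0 256
```

Emit:
arm_command --gripper '[4.5, 4.5, 4.5, 4.5, 4.5]' --slide '[[5.5, -2.5, 0], [11, -5, 0], [17, -8, 0], [22, -10, 0], [27, -12.5, 2]]' --turn '[[0, 0, -10], [0, 0, -20], [0, 0, -30], [0, 0, -40], [0, 0, -50]]'

```text
clock: 6.88
position: [0.4483, 0.2233, 0.2801]
tool_rot: [3.139, 0.001, 2.513]
force: [1.2, 0.5, -1.0]
grip_width: 0.0452
```

Run:
```python
from h import *
mv(.4243,.2687,.17,186.5)
```

```text
pos [0.4483 0.2233 0.2801] yaw [1.798e+02 1.000e-01 1.440e+02] -> slide [ 4.62  2.23 11.01] turn [  0.15   0.12 -42.49]
```

Emit:
arm_command --gripper '[4.5, 4.5, 4.5, 4.5, 4.5]' --slide '[[1, 0.5, 2], [2, 1, 4], [3, 1.5, 6], [4.6, 2.2, 8], [4.6, 2.2, 11]]' --turn '[[0, 0, -8.5], [0, 0, -17], [0, 0, -25.5], [0, 0, -34], [0, 0, -42.5]]'

```text
clock: 7.5
position: [0.4246, 0.2676, 0.1691]
tool_rot: [3.14, 0.001, -3.027]
force: [0.7, 0.3, 0.3]
grip_width: 0.0451
```

Run:
```python
from h import *
im,K,T=grab('wrist','w3.png')
print(proj([.4243,.2688,.014],K,T),proj([.4243-.05,.2688-.006,.014],K,T)); mv(.4243,.2688,.004,186.5)
```

```text
[284.44458917 187.74401572] [284.1571608  125.62092235]
pos [0.4234 0.266  0.1655] yaw [-179.9   -0.2 -173. ] -> slide [-0.17  0.29 16.15] turn [-0.09 -0.15  0.46]
```

View pics/w3.png

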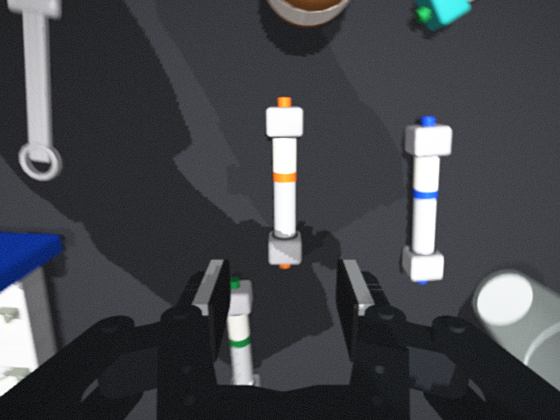

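Wrist view: the orange column is on the centre line, with tube ends at about (285,137) and (285,234). The spanner, beaker and bottle are clear.

Run:
```python
from h import *
m=vision.camera_model('wrist');K,T=np.array(m['mtx']),np.array(m['T'])
d=np.array([np.cos(np.radians(6.6)),np.sin(np.radians(6.6)),0])
for s in(-.072,-.043,.043,.072): print(s,proj(np.array([.4243,.2688,.023 if abs(s)<.05 else .014])+s*d,K,T).round(1))
mv(.4243,.2688,.004,186.6)
```

```text
-0.072 [287.6  99.7]
-0.043 [287.4 139.4]
0.043 [286.4 244. ]
0.072 [286.  270.8]
pos [0.4234 0.266  0.1655] yaw [-179.9   -0.2 -173. ] -> slide [-0.17  0.29 16.15] turn [-0.09 -0.15  0.36]
```

Emit:
arm_command --gripper '[4.5, 4.5, 4.5, 4.5, 4.5]' --slide '[[0.1, 0.15, 5], [0.1, 0.15, 10], [0.1, 0.15, 14], [0.1, 0.15, 16.1], [0.1, 0.15, 16.1]]' --turn '[[0, 0, 0.4], [0, 0, 0.4], [0, 0, 0.4], [0, 0, 0.4], [0, 0, 0.4]]'

```text
clock: 8.18
position: [0.4236, 0.2673, 0.0076]
tool_rot: [-3.14, -0.002, -3.043]
force: [-0.1, -0.2, 0.5]
grip_width: 0.045
```

Emit:
arm_command --gripper '[0, 0, 0, 0, 0]' --slide '[[0, 0, 0], [0, 0, 0], [0, 0, 0], [0, 0, 0], [0, 0, 0]]' --turn '[[0, 0, 0], [0, 0, 0], [0, 0, 0], [0, 0, 0], [0, 0, 0]]' --force 60

```text
clock: 8.8
position: [0.4247, 0.2683, 0.0095]
tool_rot: [3.141, 0.002, -3.042]
force: [-1.5, -2.2, 13.6]
grip_width: 0.0157
```

Emit:
arm_command --gripper '[0, 0, 0, 0, 0]' --slide '[[0, 0, -3], [0, 0, -7], [0, 0, -11], [0, 0, -15], [0, 0, -15]]' --turn '[[0, 0, 0], [0, 0, 0], [0, 0, 0], [0, 0, 0], [0, 0, 0]]'

```text
clock: 9.43
position: [0.4253, 0.2687, 0.1613]
tool_rot: [3.139, 0.005, -3.042]
force: [1.0, -0.3, -3.6]
grip_width: 0.0154
```

Run:
```python
from h import *
p,r,s=pose(); print(s['grip_width'],s['force'])
mv(.6068,-.1153,.15,183.6)
```

```text
0.015366395379342326 [ 0.99417672 -0.31624765 -3.63109123]
pos [0.4253 0.2687 0.1613] yaw [ 179.8    0.3 -174.3] -> slide [-14.23 -40.02   1.08] turn [0.18 0.28 2.12]
```

The grip reads 15.4 mm on an 18 mm tube, so the pads hold it above its axis. I'll set it back down and grip lower.

Emit:
arm_command --gripper '[0, 0, 0, 0, 0]' --slide '[[0, 0, 4], [0, 0, 8], [0, 0, 12], [0, 0, 14.7], [0, 0, 14.7]]' --turn '[[0, 0, 0], [0, 0, 0], [0, 0, 0], [0, 0, 0], [0, 0, 0]]'

```text
clock: 10.05
position: [0.423, 0.2672, 0.0092]
tool_rot: [-3.14, -0.003, -3.041]
force: [-0.1, -0.4, -2.9]
grip_width: 0.0154
```

Emit:
arm_command --gripper '[0, 0, 3.5, 3.5, 3.5]' --slide '[[0, 0, 0], [0, 0, 0], [0, 0, 0], [0, 0, 0], [0, 0, 0]]' --turn '[[0, 0, 0], [0, 0, 0], [0, 0, 0], [0, 0, 0], [0, 0, 0]]'

```text
clock: 10.68
position: [0.4242, 0.2681, 0.0111]
tool_rot: [3.141, 0.0, -3.041]
force: [0.7, -0.0, 0.8]
grip_width: 0.0354
```

Run:
```python
from h import *
mv(.425,.268,.001,186.6)
```

```text
pos [0.4242 0.2681 0.0111] yaw [ 180.     0.  -174.2] -> slide [-0.08 -0.02  1.01] turn [ 0.01  0.02 -0.84]
```

Emit:
arm_command --gripper '[3.5, 3.5, 3.5, 3.5]' --slide '[[0, 0, 0.6], [0, 0, 1], [0, 0, 1], [0, 0, 1]]' --turn '[[0, 0, -0.8], [0, 0, -0.8], [0, 0, -0.8], [0, 0, -0.8]]'

```text
clock: 11.18
position: [0.4241, 0.2679, 0.0009]
tool_rot: [-3.141, -0.0, -3.027]
force: [0.3, -0.3, -0.3]
grip_width: 0.0351
```

Emit:
arm_command --gripper '[0, 0, 0, 0, 0]' --slide '[[0, 0, 0], [0, 0, 0], [0, 0, 0], [0, 0, 0], [0, 0, 0]]' --turn '[[0, 0, 0], [0, 0, 0], [0, 0, 0], [0, 0, 0], [0, 0, 0]]' --force 60

```text
clock: 11.8
position: [0.4241, 0.268, 0.0012]
tool_rot: [3.141, 0.0, -3.027]
force: [0.0, 0.1, 3.1]
grip_width: 0.0164
```

Emit:
arm_command --gripper '[0, 0, 0, 0, 0]' --slide '[[0, 0, -3], [0, 0, -7], [0, 0, -12], [0, 0, -17], [0, 0, -17]]' --turn '[[0, 0, 0], [0, 0, 0], [0, 0, 0], [0, 0, 0], [0, 0, 0]]'

```text
clock: 12.42
position: [0.4254, 0.2688, 0.1741]
tool_rot: [3.139, 0.005, -3.027]
force: [0.1, 0.0, -3.6]
grip_width: 0.0155
```

Emit:
arm_command --gripper '[0, 0, 0, 0, 0]' --slide '[[-1, -4, 0], [-3, -9, 0], [-5, -14, 0], [-7, -19, 0], [-8, -24, 0]]' --turn '[[0, 0, 0], [0, 0, 1], [0, 0, 2], [0, 0, 3], [0, 0, 3]]'

```text
clock: 13.05
position: [0.5313, 0.0369, 0.1697]
tool_rot: [-3.141, -0.001, -3.08]
force: [0.4, -0.4, -1.9]
grip_width: 0.0157
```

Run:
```python
from h import *
print(pose()[2]['grip_width'],pose()[2]['force'])
mv(.6068,-.1153,.12,183.6)
```

```text
0.015725721534294065 [ 0.38619884 -0.44590584 -1.89247458]
pos [0.5313 0.0369 0.1697] yaw [-1.800e+02 -1.000e-01 -1.765e+02] -> slide [ -6.6  -15.66   4.96] turn [-0.02 -0.07 -0.05]
```

Emit:
arm_command --gripper '[0, 0, 0, 0, 0]' --slide '[[-2.5, -5, 0], [-4.5, -10, 0], [-6.6, -15.7, 0], [-6.6, -15.7, 3], [-6.6, -15.7, 3]]' --turn '[[0, 0, 0], [0, 0, 0], [0, 0, 0], [0, 0, 0], [0, 0, 0]]'

```text
clock: 13.68
position: [0.6047, -0.1138, 0.1379]
tool_rot: [3.141, -0.005, -3.08]
force: [0.2, 0.2, -2.2]
grip_width: 0.0158
```

Run:
```python
from h import *
im,K,T=grab('wrist','w4.png'); print(pose()[2]['grip_width'])
for z in(.046,): 
  for x in(-33,33): print(proj([.6068+.998*x/1000,-.1153+.063*x/1000,z],K,T).round(1))
mv(.6068,-.1153,.035,183.6)
```

```text
0.01596701172019315
[280.4 165.7]
[280.8 260.2]
pos [ 0.6055 -0.1133  0.1395] yaw [ 180.    -0.2 -176.4] -> slide [-0.15 -0.22 10.45] turn [ 0.05 -0.18 -0.01]
```

View pics/w4.png

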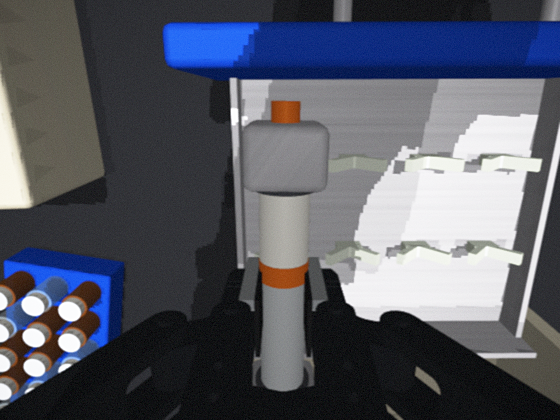

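Wrist view: the orange column is held straight, near nut at (286,157). The creases of the other three cradles are near (355,162), (433,162) and (512,162). I'll check the grid against those.

Run:
```python
from h import *
m=vision.camera_model('wrist');K,T=np.array(m['mtx']),np.array(m['T'])
for n,(x,y) in enumerate([(.5973,.0345),(.6005,-.0154),(.6037,-.0653),(.6068,-.1153)]):
  print(n+1,[proj([x+.998*s*.033,y+.063*s*.033,.0335],K,T).round(1) for s in(-1,1)])
im=cv2.imread('pics/w4.png'); cv2.imwrite('pics/c4.png',cv2.resize(im[140:280,320:560],None,fx=3.3,fy=3.3,interpolation=cv2.INTER_CUBIC))
mv(.6068,-.1153,.035,183.6)
```

```text
1 [array([502. , 160.1]), array([486.5, 250.3])]
2 [array([428. , 160.2]), array([417.8, 250.4])]
3 [array([354.1, 160.3]), array([349.1, 250.5])]
4 [array([279.9, 160.3]), array([280.2, 250.5])]
pos [ 0.6055 -0.1133  0.1395] yaw [ 180.    -0.2 -176.4] -> slide [-0.15 -0.22 10.45] turn [ 0.05 -0.18 -0.01]
```

View pics/c4.png

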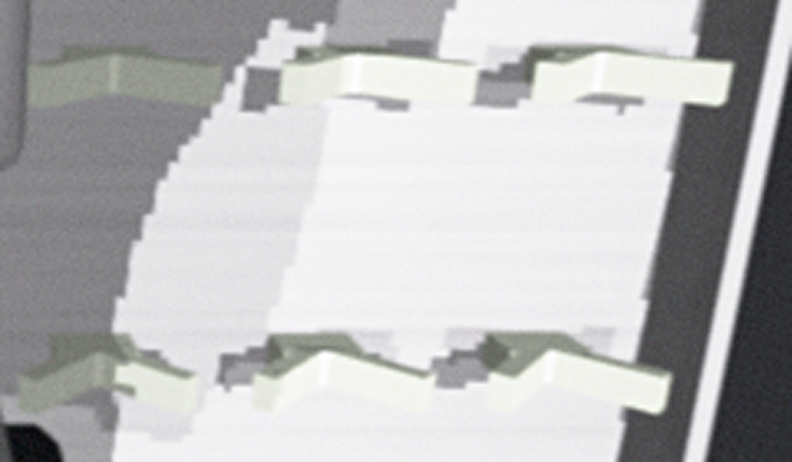

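Emit:
arm_command --gripper '[0, 0, 0, 0, 0]' --slide '[[-0.15, -0.2, 3], [-0.15, -0.2, 6], [-0.15, -0.2, 9], [-0.15, -0.2, 10.4], [-0.15, -0.2, 10.4]]' --turn '[[0, 0, 0], [0, 0, 0], [0, 0, 0], [0, 0, 0], [0, 0, 0]]'

```text
clock: 14.35
position: [0.6081, -0.1153, 0.037]
tool_rot: [3.141, -0.001, -3.079]
force: [0.8, -0.2, -1.5]
grip_width: 0.0157
```

Emit:
arm_command --gripper '[0, 1.8, 2.2, 3, 3]' --slide '[[0, 0, 0], [0, 0, 0], [0, 0, 0], [0, 0, 0], [0, 0, 0]]' --turn '[[0, 0, 0], [0, 0, 0], [0, 0, 0], [0, 0, 0], [0, 0, 0]]'

```text
clock: 14.98
position: [0.6083, -0.1159, 0.0371]
tool_rot: [-3.141, 0.0, -3.079]
force: [0.4, 0.5, -0.9]
grip_width: 0.03
```

Emit:
arm_command --gripper '[3, 3, 3, 3, 3]' --slide '[[0, 0, -2], [0, 0, -6], [0, 0, -10], [0, 0, -15], [0, 0, -15]]' --turn '[[0, 0, 0], [0, 0, 0], [0, 0, 0], [0, 0, 0], [0, 0, 0]]'

```text
clock: 15.6
position: [0.61, -0.1163, 0.1921]
tool_rot: [-3.14, 0.007, -3.08]
force: [0.3, 0.7, -0.8]
grip_width: 0.03
```

Run:
```python
from h import *
im,K,T=grab('wrist','w5.png')
columns()
mv(.5848,.2434,.17,189)
```

```text
px [161. 201.] mid [0.5982 0.3694] [0.5979 0.3685] size 147 29 ang 10.1 hue 157.0 25
px [200. 202.] mid [0.5846 0.2437] [0.584 0.243] size 145 30 ang 9.0 hue 73.0 22
px [ 72. 221.] mid [0.5553 0.6507] [0.556 0.649] size 146 30 ang 13.8 hue 89.0 254
px [156. 255.] mid [0.4253 0.3886] [0.4249 0.3877] size 148 30 ang 10.4 hue 111.0 34
px [262. 268.] mid [0.3598 0.0621] [0.3575 0.0642] size 40 157 ang -2.5 hue None 0
px [152. 314.] mid [0.2445 0.4069] [0.2463 0.4037] size 29 139 ang -53.5 hue 89.0 256
pos [ 0.6083 -0.1158  0.1882] yaw [-1.800e+02  1.000e-01 -1.764e+02] -> slide [ 0.12 36.    1.81] turn [-0.02  0.09 -5.44]
```

View pics/w5.png

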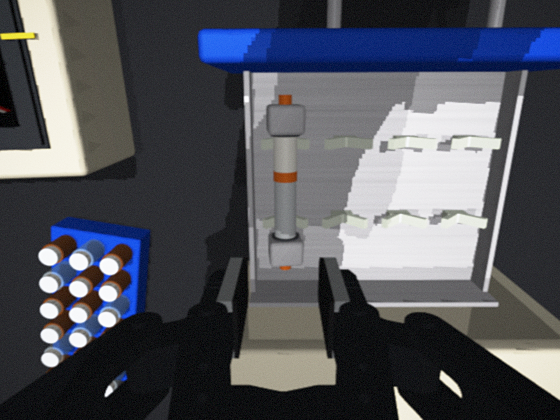

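Orange is seated, nuts outside the supports: (286,118) and (286,250), supports at v≈143 and 219. Next is green.

Emit:
arm_command --gripper '[4.5, 4.5, 4.5, 4.5, 4.5]' --slide '[[0, 5, 0], [0, 11, 0], [0, 17, 0], [0, 23, 0], [0, 29, 0]]' --turn '[[0, 0, 0], [0, 0, 0], [0, 0, 0], [0, 0, 0], [0, 0, 0]]'

```text
clock: 16.32
position: [0.5893, 0.1753, 0.1863]
tool_rot: [-3.141, -0.001, -3.08]
force: [0.8, -0.5, 0.1]
grip_width: 0.0451
```

Emit:
arm_command --gripper '[4.5, 4.5, 4.5, 4.5, 4.5]' --slide '[[0.1, 4, 1], [0.1, 7, 4], [0.1, 7, 8], [0.1, 7, 10], [0.1, 7, 10]]' --turn '[[0, 0, -3], [0, 0, -5.4], [0, 0, -5.4], [0, 0, -5.4], [0, 0, -5.4]]'

```text
clock: 16.95
position: [0.5843, 0.2425, 0.0857]
tool_rot: [-3.141, -0.003, -2.986]
force: [0.8, -1.1, 0.4]
grip_width: 0.0449
```

```bash
cat >> h.py <<'E'
def wcol(mid,ang,fn,hue):
    # wrist check: band+plug colours along the held/approached column, compared with prediction of plug tips
    im,K,T=grab('wrist',fn); h=cv2.cvtColor(im,cv2.COLOR_BGR2HSV)
    m=((abs(h[:,:,0].astype(int)-hue)<8)&(h[:,:,1]>110)&(h[:,:,2]>60)).astype(np.uint8); m[:, :230]=0; m[:,340:]=0
    n,l,st,ce=cv2.connectedComponentsWithStats(m)
    print('seen',[(ce[i].round(1).tolist(),int(st[i,4])) for i in range(1,n) if st[i,4]>15])
    d=np.array([np.cos(np.radians(ang)),np.sin(np.radians(ang)),0])
    print('pred plugs',[proj(np.array([*mid,.014])+s*d,K,T).round(1).tolist() for s in(-.0685,.0685)])
E
python3 - <<'E'
from h import *
wcol((.584,.243),9,'w6.png',73); mv(.584,.243,.001,189)
E
```

```text
seen [([285.0, 108.3], 255), ([284.5, 211.9], 353), ([284.5, 327.9], 32)]
pred plugs [[284.2, 104.9], [284.3, 318.6]]
pos [0.585  0.2428 0.0871] yaw [-180.    -0.  -171.1] -> slide [0.1  0.04 8.61] turn [-0.03 -0.03 -0.09]
```

Emit:
arm_command --gripper '[4.5, 4.5, 4.5, 4.5, 4.5]' --slide '[[0, 0, 3], [0, 0, 6], [0, 0, 8.6], [0, 0, 8.6], [0, 0, 8.6]]' --turn '[[0, 0, 0], [0, 0, 0], [0, 0, 0], [0, 0, 0], [0, 0, 0]]'

```text
clock: 17.62
position: [0.5859, 0.2436, 0.0028]
tool_rot: [3.141, 0.002, -2.986]
force: [-1.1, -0.1, 0.6]
grip_width: 0.0449
```

Emit:
arm_command --gripper '[0, 0, 0, 0, 0]' --slide '[[0, 0, 0], [0, 0, 0], [0, 0, 0], [0, 0, 0], [0, 0, 0]]' --turn '[[0, 0, 0], [0, 0, 0], [0, 0, 0], [0, 0, 0], [0, 0, 0]]' --force 60

```text
clock: 18.25
position: [0.5855, 0.2437, 0.0024]
tool_rot: [3.141, 0.002, -2.985]
force: [-2.3, -1.2, 13.4]
grip_width: 0.0155
```

Emit:
arm_command --gripper '[0, 0, 0, 0, 0]' --slide '[[0, 0, -3], [0, 0, -7], [0, 0, -12], [0, 0, -16], [0, 0, -16]]' --turn '[[0, 0, 0], [0, 0, 0], [0, 0, 0], [0, 0, 0], [0, 0, 0]]'

```text
clock: 18.88
position: [0.5862, 0.244, 0.1644]
tool_rot: [3.14, 0.005, -2.985]
force: [-0.5, 0.2, -4.1]
grip_width: 0.016
```

Run:
```python
from h import *
p,r,s=pose(); print(s['grip_width'],s['force'])
mv(.6037,-.0653,.14,183.6)
```

```text
0.01602808052143723 [-0.45274107  0.19266402 -4.07491613]
pos [0.5862 0.244  0.1644] yaw [ 179.9    0.3 -171.1] -> slide [  3.1  -30.83   2.37] turn [0.1  0.28 5.35]
```

Emit:
arm_command --gripper '[0, 0, 0, 0, 0]' --slide '[[0.5, -4, 0], [1, -10, 0], [2, -16, 0], [2.7, -22, 0], [3, -27.5, 0]]' --turn '[[0, 0, 1], [0, 0, 2], [0, 0, 4], [0, 0, 5.3], [0, 0, 5.3]]'

```text
clock: 19.5
position: [0.5972, -0.0351, 0.1601]
tool_rot: [-3.141, -0.001, -3.078]
force: [0.7, 0.4, -2.6]
grip_width: 0.0158
```

Emit:
arm_command --gripper '[0, 0, 0, 0, 0]' --slide '[[0, -2, 0], [0, -3.3, 0], [0, -3.3, 2.5], [0, -3.3, 2.5], [0, -3.3, 2.5]]' --turn '[[0, 0, 0], [0, 0, 0], [0, 0, 0], [0, 0, 0], [0, 0, 0]]'

```text
clock: 20.12
position: [0.6004, -0.0649, 0.1364]
tool_rot: [3.141, 0.0, -3.076]
force: [0.4, -0.6, -2.6]
grip_width: 0.0159
```

Run:
```python
from h import *
p,r,s=pose(); print(s['grip_width'],s['force'])
im,K,T=grab('wrist','w7.png'); h=cv2.cvtColor(im,cv2.COLOR_BGR2HSV)
m=((abs(h[:,:,0].astype(int)-73)<10)&(h[:,:,1]>110)&(h[:,:,2]>40)).astype(np.uint8); n,l,st,ce=cv2.connectedComponentsWithStats(m)
print([(ce[i].round(1).tolist(),st[i].tolist()) for i in range(1,n) if st[i,4]>30])
mv(.6037,-.0653,.035,183.6)
```

```text
0.01585297143829222 [ 0.43118103 -0.62198814 -2.62128331]
[([283.0, 112.3], [270, 102, 27, 22, 584]), ([282.8, 275.4], [259, 261, 49, 27, 824])]
pos [ 0.6006 -0.065   0.1367] yaw [ 180.     0.  -176.3] -> slide [-0.3  -0.05 10.17] turn [0.01 0.04 0.12]
```

Emit:
arm_command --gripper '[0, 0, 0, 0, 0]' --slide '[[-0.3, 0, 3], [-0.3, 0, 6], [-0.3, 0, 8.5], [-0.3, 0, 10.1], [-0.3, 0, 10.1]]' --turn '[[0, 0, 0], [0, 0, 0], [0, 0, 0], [0, 0, 0], [0, 0, 0]]'

```text
clock: 20.8
position: [0.603, -0.0654, 0.0346]
tool_rot: [3.142, -0.001, -3.077]
force: [0.1, 0.3, -3.5]
grip_width: 0.0159
```

Emit:
arm_command --gripper '[0, 1.8, 2.2, 3, 3]' --slide '[[0, 0, 0], [0, 0, 0], [0, 0, 0], [0, 0, 0], [0, 0, 0]]' --turn '[[0, 0, 0], [0, 0, 0], [0, 0, 0], [0, 0, 0], [0, 0, 0]]'

```text
clock: 21.42
position: [0.6033, -0.0657, 0.0351]
tool_rot: [-3.142, 0.0, -3.078]
force: [0.3, 0.5, -0.2]
grip_width: 0.0298
```

Emit:
arm_command --gripper '[3, 3, 3, 3, 3]' --slide '[[0, 0, -2], [0, 0, -6], [0, 0, -10], [0, 0, -15], [0, 0, -15]]' --turn '[[0, 0, 0], [0, 0, 0], [0, 0, 0], [0, 0, 0], [0, 0, 0]]'

```text
clock: 22.05
position: [0.605, -0.0659, 0.19]
tool_rot: [-3.141, 0.007, -3.078]
force: [0.2, 0.2, -0.9]
grip_width: 0.0301
```

Run:
```python
from h import *
im,K,T=grab('wrist','w8.png'); h=cv2.cvtColor(im,cv2.COLOR_BGR2HSV)
for hue in(14,73):
  m=((abs(h[:,:,0].astype(int)-hue)<8)&(h[:,:,1]>110)&(h[:,:,2]>40)).astype(np.uint8);m[280:]=0;m[:80]=0; n,l,st,ce=cv2.connectedComponentsWithStats(m)
  print(hue,[(ce[i].round(1).tolist(),st[i].tolist()) for i in range(1,n) if st[i,4]>20])
for x,y in[(.6068,-.1153),(.6037,-.0653)]: print([proj([x+.998*s,y+.063*s,.046],K,T).round(1).tolist() for s in(-.0685,.0685)])
columns()
mv(.425,.388,.09,190.4)
```

```text
14 [([217.5, 101.9], [211, 97, 14, 11, 136]), ([222.0, 179.9], [210, 174, 24, 12, 225]), ([6.8, 248.0], [0, 238, 18, 25, 279]), ([62.6, 261.7], [42, 248, 33, 32, 434]), ([31.9, 275.9], [17, 269, 30, 11, 154])]
73 [([284.0, 100.0], [278, 96, 13, 9, 101]), ([283.8, 177.8], [273, 173, 23, 10, 198]), ([284.0, 268.9], [280, 268, 9, 3, 25])]
[[216.8, 99.2], [225.4, 266.5]]
[[284.3, 99.3], [284.1, 266.6]]
px [161. 201.] mid [0.5982 0.3694] [0.5979 0.3685] size 147 29 ang 10.1 hue 157.0 25
px [ 72. 220.] mid [0.5558 0.6508] [0.5562 0.6491] size 147 30 ang 13.8 hue 89.0 254
px [156. 255.] mid [0.4253 0.3886] [0.4248 0.3877] size 148 30 ang 10.4 hue 111.0 33
px [152. 314.] mid [0.2445 0.4069] [0.2462 0.4038] size 29 139 ang -53.5 hue 89.0 256
pos [ 0.6033 -0.0657  0.1862] yaw [-1.800e+02  1.000e-01 -1.763e+02] -> slide [14.91 46.41  9.59] turn [-0.01  0.09 -6.74]
```

Green is seated: its plugs are within 1–2 px of the prediction. Next is purple.

Emit:
arm_command --gripper '[4.5, 4.5, 4.5, 4.5, 4.5]' --slide '[[0, 5, 0], [-0.5, 11, 0], [-1, 17, 0], [-1.5, 23, 0], [-1.5, 29, 0]]' --turn '[[0, 0, 0], [0, 0, 0], [0, 0, 0], [0, 0, 0], [0, 0, 0]]'

```text
clock: 22.78
position: [0.599, 0.2264, 0.1841]
tool_rot: [-3.141, -0.001, -3.078]
force: [1.1, -0.5, -0.1]
grip_width: 0.045
```

Emit:
arm_command --gripper '[4.5, 4.5, 4.5, 4.5, 4.5]' --slide '[[-0.3, 6, 1], [-0.5, 11, 4], [-0.8, 14.4, 8], [-0.8, 14.4, 9.6], [-0.8, 14.4, 9.6]]' --turn '[[0, 0, -3], [0, 0, -6.4], [0, 0, -6.4], [0, 0, -6.4], [0, 0, -6.4]]'

```text
clock: 23.4
position: [0.5977, 0.3675, 0.0872]
tool_rot: [-3.14, -0.003, -2.966]
force: [0.7, -0.7, 0.9]
grip_width: 0.0451
```

Run:
```python
from h import *
wcol((.598,.3688),10.1,'w9.png',157); mv(.598,.3688,.001,190.1)
```

```text
seen [([285.4, 108.9], 236), ([284.9, 211.6], 369), ([284.7, 326.8], 33)]
pred plugs [[285.5, 106.0], [285.4, 318.2]]
pos [0.5986 0.3676 0.0888] yaw [-179.9   -0.  -170. ] -> slide [0.04 0.14 8.78] turn [-0.07 -0.04 -0.11]
```

Emit:
arm_command --gripper '[4.5, 4.5, 4.5, 4.5, 4.5]' --slide '[[0, 0.1, 3], [0, 0.1, 6], [0, 0.1, 8.8], [0, 0.1, 8.8], [0, 0.1, 8.8]]' --turn '[[0, 0, 0], [0, 0, 0], [0, 0, 0], [0, 0, 0], [0, 0, 0]]'

```text
clock: 24.08
position: [0.5994, 0.3698, 0.003]
tool_rot: [3.141, 0.002, -2.967]
force: [-0.5, 0.5, 0.1]
grip_width: 0.0451
```

Emit:
arm_command --gripper '[0, 0, 0, 0, 0]' --slide '[[0, 0, 0], [0, 0, 0], [0, 0, 0], [0, 0, 0], [0, 0, 0]]' --turn '[[0, 0, 0], [0, 0, 0], [0, 0, 0], [0, 0, 0], [0, 0, 0]]' --force 60

```text
clock: 24.7
position: [0.5989, 0.3702, 0.0025]
tool_rot: [3.141, 0.002, -2.966]
force: [-2.5, -1.5, 12.0]
grip_width: 0.0159
```

Emit:
arm_command --gripper '[0, 0, 0, 0, 0]' --slide '[[0, 0, -3], [0, 0, -7], [0, 0, -12], [0, 0, -16], [0, 0, -16]]' --turn '[[0, 0, 0], [0, 0, 0], [0, 0, 0], [0, 0, 0], [0, 0, 0]]'

```text
clock: 25.32
position: [0.5996, 0.3707, 0.1649]
tool_rot: [3.139, 0.005, -2.966]
force: [-0.1, 0.0, -3.1]
grip_width: 0.0159
```

Run:
```python
from h import *
p,r,s=pose(); print(s['grip_width'],s['force'])
mv(.6005,-.0154,.14,183.6)
```

```text
0.015877133518643956 [-0.08076994  0.04049689 -3.14563408]
pos [0.5996 0.3707 0.1649] yaw [ 179.9    0.3 -170. ] -> slide [  6.66 -38.04   2.37] turn [0.15 0.29 6.45]
```

Emit:
arm_command --gripper '[0, 0, 0, 0, 0]' --slide '[[0.7, -4, 0], [1.8, -10, 0], [2.8, -16, 0], [3.8, -22, 0], [4.8, -27.5, 0]]' --turn '[[0, 0, 1], [0, 0, 2], [0, 0, 4], [0, 0, 6.4], [0, 0, 6.4]]'

```text
clock: 25.95
position: [0.5984, 0.0885, 0.1604]
tool_rot: [-3.141, -0.001, -3.079]
force: [1.8, -0.2, -2.2]
grip_width: 0.0159
```

Run:
```python
from h import *
mv(.6005,-.0154,.14,183.6)
```

```text
pos [0.5984 0.0885 0.1604] yaw [-180.    -0.  -176.4] -> slide [  0.44 -10.38   2.04] turn [-0.03 -0.05 -0.  ]
```

Emit:
arm_command --gripper '[0, 0, 0, 0, 0]' --slide '[[0.2, -5, 0], [0.3, -10.2, 0], [0.3, -10.2, 2], [0.3, -10.2, 2.2], [0.3, -10.2, 2.2]]' --turn '[[0, 0, 0], [0, 0, 0], [0, 0, 0], [0, 0, 0], [0, 0, 0]]'

```text
clock: 26.58
position: [0.6024, -0.0104, 0.1389]
tool_rot: [3.141, -0.001, -3.077]
force: [-0.1, -0.1, -1.3]
grip_width: 0.0159
```

Run:
```python
from h import *
p,r,s=pose(); print(s['grip_width'],s['force'])
im,K,T=grab('wrist','w10.png'); h=cv2.cvtColor(im,cv2.COLOR_BGR2HSV)
m=((abs(h[:,:,0].astype(int)-157)<10)&(h[:,:,1]>110)&(h[:,:,2]>40)).astype(np.uint8); n,l,st,ce=cv2.connectedComponentsWithStats(m)
print([(ce[i].round(1).tolist(),st[i].tolist()) for i in range(1,n) if st[i,4]>30])
mv(.6005,-.0154,.035,183.6)
```

```text
0.015947488356942482 [-0.06340374 -0.1138768  -1.27277096]
[([283.0, 112.7], [269, 102, 29, 22, 585]), ([282.9, 275.6], [259, 261, 49, 27, 844])]
pos [ 0.6026 -0.0104  0.1392] yaw [ 180.     0.  -176.3] -> slide [ 0.24 -0.49 10.42] turn [0.01 0.   0.13]
```

Emit:
arm_command --gripper '[0, 0, 0, 0, 0]' --slide '[[0.2, -0.5, 3], [0.2, -0.5, 6], [0.2, -0.5, 8.5], [0.2, -0.5, 10.4], [0.2, -0.5, 10.4]]' --turn '[[0, 0, 0], [0, 0, 0], [0, 0, 0], [0, 0, 0], [0, 0, 0]]'

```text
clock: 27.25
position: [0.6006, -0.0158, 0.0343]
tool_rot: [3.141, -0.001, -3.077]
force: [-0.8, -0.5, -2.4]
grip_width: 0.0157
```

Emit:
arm_command --gripper '[0, 1.8, 2.2, 3, 3]' --slide '[[0, 0, 0], [0, 0, 0], [0, 0, 0], [0, 0, 0], [0, 0, 0]]' --turn '[[0, 0, 0], [0, 0, 0], [0, 0, 0], [0, 0, 0], [0, 0, 0]]'

```text
clock: 27.88
position: [0.6009, -0.0164, 0.0351]
tool_rot: [-3.142, 0.0, -3.078]
force: [-0.1, 0.1, -1.4]
grip_width: 0.0297
```

Emit:
arm_command --gripper '[3, 3, 3, 3, 3]' --slide '[[0, 0, -2], [0, 0, -6], [0, 0, -10], [0, 0, -15], [0, 0, -15]]' --turn '[[0, 0, 0], [0, 0, 0], [0, 0, 0], [0, 0, 0], [0, 0, 0]]'

```text
clock: 28.5
position: [0.6027, -0.0165, 0.19]
tool_rot: [-3.141, 0.007, -3.078]
force: [-0.3, 0.4, -0.2]
grip_width: 0.0303
```

```bash
cat >> h.py <<'E'
def seated(fn):
    im,K,T=grab('wrist',fn); h=cv2.cvtColor(im,cv2.COLOR_BGR2HSV)
    for nm,hue,(x,y) in(('orange',14,(.6068,-.1153)),('green',73,(.6037,-.0653)),('purple',157,(.6005,-.0154)),('blue',111,(.5973,.0345))):
        P=[proj([x+.998*s,y+.063*s,.046],K,T).round(1).tolist() for s in(-.0685,.0685)]
        m=((abs(h[:,:,0].astype(int)-hue)<8)&(h[:,:,1]>110)&(h[:,:,2]>40)).astype(np.uint8); n,l,st,ce=cv2.connectedComponentsWithStats(m)
        print(nm,[ce[i].round(1).tolist() for i in range(1,n) if 15<st[i,4]<900 and abs(ce[i][0]-P[0][0])<18 and 60<ce[i][1]<290],'pred',P)
E
python3 - <<'E'
from h import *
seated('w11.png')
columns()
mv(.425,.388,.15,190.4)
E
```

```text
orange [[151.5, 100.5], [159.9, 178.7]] pred [[149.8, 98.0], [167.1, 265.7]]
green [[217.9, 98.8], [222.0, 176.7]] pred [[217.4, 98.1], [225.9, 265.7]]
purple [[284.4, 99.7], [284.5, 177.8], [284.5, 268.9]] pred [[284.8, 98.0], [284.5, 265.7]]
blue [] pred [[352.3, 98.0], [343.2, 265.7]]
px [ 72. 220.] mid [0.5558 0.6508] [0.5562 0.6491] size 147 30 ang 13.8 hue 89.0 255
px [156. 255.] mid [0.4253 0.3886] [0.4249 0.3877] size 148 30 ang 10.4 hue 111.0 33
px [152. 314.] mid [0.2445 0.4069] [0.2462 0.4038] size 29 139 ang -53.5 hue 89.0 256
pos [ 0.601  -0.0163  0.1862] yaw [ 1.800e+02  1.000e-01 -1.763e+02] -> slide [14.98 41.47  3.59] turn [-0.    0.09 -6.74]
```

Emit:
arm_command --gripper '[4.5, 4.5, 4.5, 4.5, 4.5]' --slide '[[1, 5, 0], [3, 10.5, 0], [5, 16, 0], [7, 22, 0], [9, 27, 0]]' --turn '[[0, 0, 0], [0, 0, 0], [0, 0, 0], [0, 0, 0], [0, 0, 0]]'

```text
clock: 29.22
position: [0.4922, 0.2492, 0.1843]
tool_rot: [-3.141, -0.001, -3.077]
force: [0.6, 0.0, -0.1]
grip_width: 0.0448
```

Emit:
arm_command --gripper '[4.5, 4.5, 4.5, 4.5, 4.5]' --slide '[[2, 5, 0], [4, 10, 3], [5.9, 14.4, 6], [5.9, 14.4, 9.6], [5.9, 14.4, 9.6]]' --turn '[[0, 0, -3], [0, 0, -6.7], [0, 0, -6.7], [0, 0, -6.7], [0, 0, -6.7]]'

```text
clock: 29.85
position: [0.4241, 0.386, 0.0864]
tool_rot: [-3.138, -0.004, -2.96]
force: [1.4, -1.0, 0.3]
grip_width: 0.0449
```

Run:
```python
from h import *
wcol((.425,.388),10.4,'w12.png',111); mv(.425,.388,.001,190.4)
```

```text
seen [([285.8, 109.0], 89), ([273.3, 211.7], 63), ([301.1, 211.8], 49), ([286.1, 329.0], 38)]
pred plugs [[287.0, 107.7], [286.4, 320.1]]
pos [0.4253 0.3863 0.0882] yaw [-1.799e+02 -1.000e-01 -1.697e+02] -> slide [-0.02  0.19  8.72] turn [-0.12 -0.13 -0.06]
```

Emit:
arm_command --gripper '[4.5, 4.5, 4.5, 4.5, 4.5]' --slide '[[0, 0.1, 3], [0, 0.1, 6], [0, 0.1, 8.7], [0, 0.1, 8.7], [0, 0.1, 8.7]]' --turn '[[0, 0, 0], [0, 0, 0], [0, 0, 0], [0, 0, 0], [0, 0, 0]]'

```text
clock: 30.52
position: [0.4265, 0.3885, 0.0037]
tool_rot: [3.141, 0.001, -2.962]
force: [0.3, -0.0, 0.0]
grip_width: 0.0451
```

Emit:
arm_command --gripper '[0, 0, 0, 0, 0]' --slide '[[0, 0, 0], [0, 0, 0], [0, 0, 0], [0, 0, 0], [0, 0, 0]]' --turn '[[0, 0, 0], [0, 0, 0], [0, 0, 0], [0, 0, 0], [0, 0, 0]]' --force 60

```text
clock: 31.15
position: [0.4261, 0.3886, 0.0033]
tool_rot: [3.141, 0.001, -2.961]
force: [-1.7, -2.2, 14.3]
grip_width: 0.0158
```

Emit:
arm_command --gripper '[0, 0, 0, 0, 0]' --slide '[[0, 0, -3], [0, 0, -7], [0, 0, -12], [0, 0, -16], [0, 0, -16]]' --turn '[[0, 0, 0], [0, 0, 0], [0, 0, 0], [0, 0, 0], [0, 0, 0]]'

```text
clock: 31.78
position: [0.4267, 0.3893, 0.1653]
tool_rot: [3.138, 0.004, -2.961]
force: [0.2, 0.3, -2.4]
grip_width: 0.0153
```

Run:
```python
from h import *
p,r,s=pose(); print(s['grip_width'],s['force'])
mv(.5973,.0345,.14,183.6)
```

```text
0.015345828320138713 [ 0.24784205  0.3135247  -2.44521546]
pos [0.4267 0.3893 0.1653] yaw [ 179.8    0.3 -169.7] -> slide [-10.4  -37.97   2.46] turn [0.19 0.24 6.75]
```

Emit:
arm_command --gripper '[0, 0, 0, 0, 0]' --slide '[[-1, -4, 0], [-3, -9.5, 0], [-4.5, -15, 0], [-6, -20.5, 0], [-7.3, -26, 0]]' --turn '[[0, 0, 1], [0, 0, 2], [0, 0, 4], [0, 0, 6.7], [0, 0, 6.7]]'

```text
clock: 32.4
position: [0.5443, 0.1438, 0.1613]
tool_rot: [-3.141, -0.001, -3.078]
force: [1.4, 0.8, -2.8]
grip_width: 0.0155
```

Run:
```python
from h import *
mv(.5973,.0345,.14,183.6)
```

```text
pos [0.5443 0.1438 0.1613] yaw [-180.    -0.  -176.4] -> slide [ -4.6  -11.25   2.13] turn [-0.02 -0.04  0.03]
```

Emit:
arm_command --gripper '[0, 0, 0, 0, 0]' --slide '[[-2, -5, 0], [-4.6, -10.8, 0], [-4.6, -10.8, 1], [-4.6, -10.8, 2.2], [-4.6, -10.8, 2.2]]' --turn '[[0, 0, 0], [0, 0, 0], [0, 0, 0], [0, 0, 0], [0, 0, 0]]'

```text
clock: 33.02
position: [0.5958, 0.042, 0.1386]
tool_rot: [3.141, -0.002, -3.076]
force: [-0.3, 0.4, -1.7]
grip_width: 0.0156
```

Run:
```python
from h import *
p,r,s=pose(); print(s['grip_width'],s['force'])
im,K,T=grab('wrist','w13.png'); h=cv2.cvtColor(im,cv2.COLOR_BGR2HSV)
m=((abs(h[:,:,0].astype(int)-111)<10)&(h[:,:,1]>110)&(h[:,:,2]>40)).astype(np.uint8); n,l,st,ce=cv2.connectedComponentsWithStats(m)
print([(ce[i].round(1).tolist(),st[i].tolist()) for i in range(1,n) if st[i,4]>30])
mv(.5973,.0345,.035,183.6)
```

```text
0.015581468308827295 [-0.25651112  0.40319284 -1.65973775]
[([187.7, 46.3], [0, 17, 382, 61, 21825]), ([283.3, 111.6], [269, 101, 29, 22, 602]), ([283.0, 273.9], [259, 259, 49, 27, 874])]
pos [0.5962 0.042  0.1393] yaw [ 1.800e+02 -1.000e-01 -1.762e+02] -> slide [-0.07 -0.76 10.43] turn [ 0.01 -0.08  0.16]
```

Emit:
arm_command --gripper '[0, 0, 0, 0, 0]' --slide '[[-0.1, -0.7, 3], [-0.1, -0.7, 6], [-0.1, -0.7, 8.5], [-0.1, -0.7, 10.4], [-0.1, -0.7, 10.4]]' --turn '[[0, 0, 0], [0, 0, 0], [0, 0, 0], [0, 0, 0], [0, 0, 0]]'

```text
clock: 33.7
position: [0.5979, 0.0343, 0.0352]
tool_rot: [-3.142, -0.001, -3.077]
force: [0.5, 0.8, -1.0]
grip_width: 0.0156
```

Emit:
arm_command --gripper '[0, 1.8, 2.2, 3, 3]' --slide '[[0, 0, 0], [0, 0, 0], [0, 0, 0], [0, 0, 0], [0, 0, 0]]' --turn '[[0, 0, 0], [0, 0, 0], [0, 0, 0], [0, 0, 0], [0, 0, 0]]'

```text
clock: 34.33
position: [0.5984, 0.0338, 0.0361]
tool_rot: [-3.142, 0.0, -3.078]
force: [-0.9, 0.6, -0.3]
grip_width: 0.0302
```

Emit:
arm_command --gripper '[3, 3, 3, 3, 3]' --slide '[[0, 0, -2], [0, 0, -6], [0, 0, -10], [0, 0, -15], [0, 0, -15]]' --turn '[[0, 0, 0], [0, 0, 0], [0, 0, 0], [0, 0, 0], [0, 0, 0]]'

```text
clock: 34.95
position: [0.6002, 0.0339, 0.191]
tool_rot: [3.141, 0.007, -3.078]
force: [-0.3, 0.7, 0.1]
grip_width: 0.0297
```

Run:
```python
from h import *
seated('w14.png')
mv(.40,-.05,.24,93.7); print(pose()[2]['qpos'])
```

```text
orange [[84.6, 99.5], [97.3, 177.4]] pred [[82.2, 97.1], [108.3, 264.4]]
green [[151.0, 97.9], [159.0, 175.6]] pred [[149.6, 97.1], [166.9, 264.5]]
purple [[217.5, 98.9], [221.4, 176.6], [223.7, 267.6]] pred [[216.8, 97.1], [225.4, 264.5]]
blue [[283.6, 99.4], [284.0, 177.3], [284.0, 268.2]] pred [[284.1, 97.0], [283.9, 264.4]]
pos [0.5992 0.0339 0.1887] yaw [ 180.     0.2 -176.4] -> slide [20.39 -7.1  -5.21] turn [ 0.19  0.17 89.95]
[-0.16444824  0.52712064  0.0131204   1.71537243 -0.00836225  0.89518177
  1.48659161]
```

View pics/w14.png

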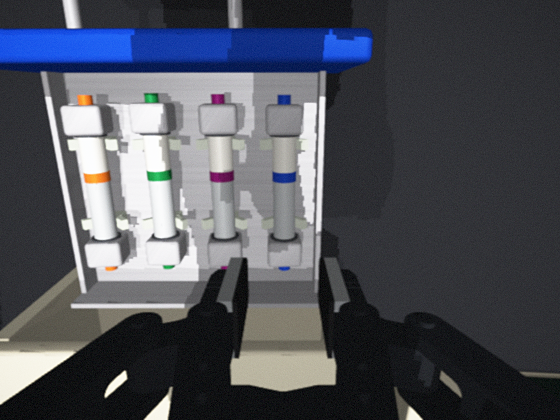

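All four columns lie in their own cradles with nuts outside the supports. I'll push the tray home with closed fingers against the middle of the bar.

Emit:
arm_command --gripper '[0, 0, 0, 0, 0]' --slide '[[5, -2, -1], [10, -4, -1], [15, -6, -1], [17.4, -7, -1], [17.4, -7, 0]]' --turn '[[0, 0, 0], [0, 0, 0], [0, 0, 0], [0, 0, 0], [0, 0, 0]]'

```text
clock: 35.62
position: [0.428, -0.0479, 0.1862]
tool_rot: [-3.141, 0.0, -3.079]
force: [0.7, 0.5, 0.1]
grip_width: 0.0001
```

Run:
```python
from h import *
im,K,T=grab('wrist','w15.png'); print('bar centre px',proj([.4615,-.0485,.098],K,T))
mv(.430,-.048,.08,183.6)
```

```text
bar centre px [279.24415219 259.4218108 ]
pos [ 0.4286 -0.0472  0.1849] yaw [ 180.    -0.  -176.4] -> slide [-0.14 -0.09 10.49] turn [ 0.   -0.04  0.03]
```

Emit:
arm_command --gripper '[0, 0, 0, 0, 0]' --slide '[[0, 0, 4], [0, 0, 8], [0, 0, 10.5], [0, 0, 10.5], [-1.2, 0, 10.5]]' --turn '[[0, 0, 0], [0, 0, 0], [0, 0, 0], [0, 0, 0], [0, 0, 0]]'

```text
clock: 36.3
position: [0.4417, -0.0462, 0.0815]
tool_rot: [3.142, -0.0, -3.078]
force: [0.3, -0.4, 0.0]
grip_width: -0.0004
```

Emit:
arm_command --gripper '[0, 0, 0, 0, 0]' --slide '[[-0.5, 0, 0], [-1.5, 0, 0], [-3, 0, 0], [-4.5, 0, 0], [-6, 0, 0]]' --turn '[[0, 0, 0], [0, 0, 0], [0, 0, 0], [0, 0, 0], [0, 0, 0]]'

```text
clock: 36.92
position: [0.5022, -0.0424, 0.081]
tool_rot: [-3.142, 0.0, -3.078]
force: [-2.7, -0.1, 1.7]
grip_width: 0.0002
```

Emit:
arm_command --gripper '[0, 0, 0, 0, 0]' --slide '[[-1.5, 0, 0], [-3, 0, 0], [-4.5, 0, 0], [-6, 0, 0], [-7.5, 0, 0]]' --turn '[[0, 0, 0], [0, 0, 0], [0, 0, 0], [0, 0, 0], [0, 0, 0]]'

```text
clock: 37.55
position: [0.5769, -0.0376, 0.0809]
tool_rot: [-3.142, -0.0, -3.078]
force: [-2.5, -0.2, 1.7]
grip_width: -0.0002
```

Run:
```python
from h import *
print(pose()[2]['force']); mv(.620,-.0355,.08,183.6)
```

```text
[-2.46620439 -0.23307252  1.7283531 ]
pos [ 0.5769 -0.0376  0.0809] yaw [-180.    -0.  -176.3] -> slide [-4.31 -0.07  0.09] turn [-0.   -0.    0.06]
```

Emit:
arm_command --gripper '[0, 0, 0, 0, 0]' --slide '[[-1.3, 0, 0], [-2.5, 0, 0], [-3.4, 0, 0], [-4, 0, 0], [-4.3, 0, 0]]' --turn '[[0, 0, 0], [0, 0, 0], [0, 0, 0], [0, 0, 0], [0, 0, 0]]'

```text
clock: 38.17
position: [0.619, -0.0349, 0.0809]
tool_rot: [3.142, -0.0, -3.078]
force: [-2.6, 0.9, 0.3]
grip_width: 0.0001
```

Emit:
arm_command --gripper '[0, 0]' --slide '[[-0.2, 0, 0], [-0.2, 0, 0]]' --turn '[[0, 0, 0], [0, 0, 0]]'

```text
clock: 38.42
position: [0.6198, -0.0349, 0.0808]
tool_rot: [3.142, -0.002, -3.078]
force: [-6.0, 0.7, 3.2]
grip_width: -0.0002
```

Emit:
arm_command --gripper '[0, 0, 0]' --slide '[[-0.2, 0, 0], [-0.4, 0, 0], [-0.4, 0, 0]]' --turn '[[0, 0, 0], [0, 0, 0], [0, 0, 0]]'

```text
clock: 38.8
position: [0.6201, -0.0349, 0.0802]
tool_rot: [3.141, -0.01, -3.078]
force: [-31.0, 0.6, 18.5]
grip_width: -0.0
```

Emit:
arm_command --gripper '[0, 0, 0, 0, 0]' --slide '[[3, 0, 0], [5, 0, -2], [5, 0, -8], [5, 0, -14], [5, 0, -18]]' --turn '[[0, 0, 0], [0, 0, 0], [0, 0, 0], [0, 0, 0], [0, 0, 0]]'

```text
clock: 39.42
position: [0.5754, -0.0379, 0.2641]
tool_rot: [-3.141, 0.003, -3.078]
force: [0.5, 0.7, -0.5]
grip_width: 0.0
```

Run:
```python
from h import *
im,K,T=grab('top','t3.png')
c=[onz(u,v,.09,K,T)[:2] for u,v in((359.5,179.8),(419.1,168.9),(434.5,231.4),(373,242.3))]
print(np.round(c,3).tolist(),'centre',np.mean(c,0).round(3),'sides',[np.linalg.norm(c[i]-c[i-1]).round(3) for i in range(4)])
hsv=cv2.cvtColor(im,cv2.COLOR_BGR2HSV); m=((hsv[:,:,0]>22)&(hsv[:,:,0]<34)&(hsv[:,:,1]>150)&(hsv[:,:,2]>120)).astype(np.uint8); m[:,:350]=0;m[:,440:]=0
n,l,st,ce=cv2.connectedComponentsWithStats(m); Y=[onz(*ce[i],.09,K,T)[:2].round(4).tolist() for i in range(1,n) if st[i,4]>3]; print('yellow',Y,[ce[i].round(1).tolist() for i in range(1,n)])
mv(.55,-.33,.30,187)
```

```text
[[0.593, -0.255], [0.612, -0.442], [0.415, -0.458], [0.398, -0.271]] centre [ 0.505 -0.356] sides [np.float64(0.196), np.float64(0.188), np.float64(0.198), np.float64(0.187)]
yellow [[0.5229, -0.3811], [0.5176, -0.3331], [0.5126, -0.2841]] [[419.0, 196.0], [403.7, 198.6], [388.2, 201.6], [372.3, 204.4]]
pos [ 0.5769 -0.038   0.2684] yaw [-180.     0.5 -176.4] -> slide [  4.51 -28.97  -3.19] turn [-0.03  0.48 -3.37]
```

Tray hard against its stop at x=0.620, the same place as shut. Going over to the controller.

Emit:
arm_command --gripper '[0, 0, 0, 0, 0]' --slide '[[1, -5, 0], [2.5, -11, 0], [4.5, -17, 0], [6, -23, 0], [7.5, -28, 0]]' --turn '[[0, 0, 0], [0, 0, 0], [0, 0, 0], [0, 0, -1], [0, 0, -2.4]]'

```text
clock: 40.1
position: [0.5171, -0.3245, 0.261]
tool_rot: [-3.141, 0.0, -3.036]
force: [0.7, 0.8, -0.2]
grip_width: 0.0005
```

Emit:
arm_command --gripper '[3, 3, 3, 3]' --slide '[[0, -3.4, 0], [0, -3.4, 0], [0, -3.4, 0], [0, -3.4, 0]]' --turn '[[0, 0, 0], [0, 0, 0], [0, 0, 0], [0, 0, 0]]'

```text
clock: 40.6
position: [0.5218, -0.3548, 0.261]
tool_rot: [3.141, 0.0, -3.035]
force: [1.0, -0.7, -0.3]
grip_width: 0.0302
```

Run:
```python
from h import *
p,r,s=pose(); print(p.round(4),np.degrees(r).round(1),np.round(s['qpos'],2))
im,K,T=grab('wrist','w16.png'); np.savez('w16.npz',K=K,T=T)
cv2.imwrite('pics/w16b.png',cv2.resize(im[60:330,140:440],None,fx=2.2,fy=2.2,interpolation=cv2.INTER_CUBIC))
t=cv2.imread('pics/t3.png'); h=cv2.cvtColor(t,cv2.COLOR_BGR2HSV)
m=((abs(h[:,:,0].astype(int)-112)<12)&(h[:,:,1]>150)&(h[:,:,2]>90)).astype(np.uint8)
m[:, :230]=0; m[:,335:]=0; m[:120]=0;m[200:]=0
print('front',cv2.boxPoints(cv2.minAreaRect(np.argwhere(m)[:,::-1].astype(np.float32))).round(1).tolist())
```

```text
[ 0.5218 -0.3548  0.261 ] [ 180.     0.  -173.9] [ 0.43  0.51  0.1   1.55 -0.06  1.08  2.23]
front [[245.39999389648438, 158.8000030517578], [273.79998779296875, 154.6999969482422], [276.1000061035156, 170.6999969482422], [247.6999969482422, 174.8000030517578]]
```

View pics/w16b.png

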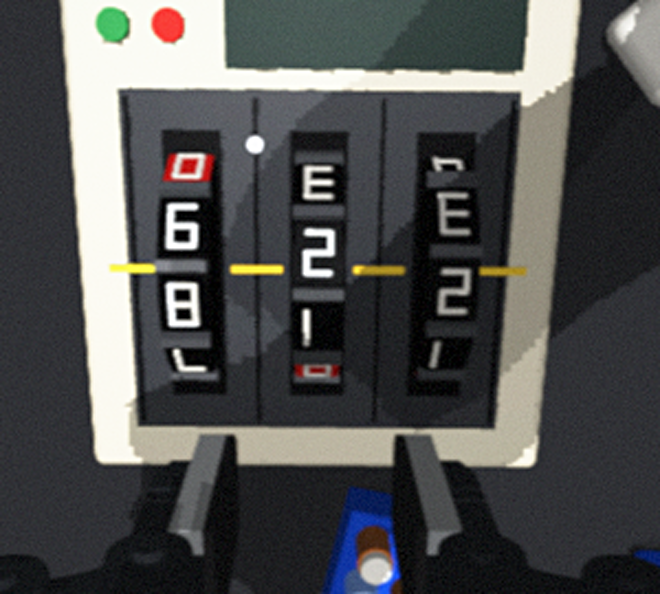

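Crop: image up is towards the robot, so the left wheel is at image right. It shows 3 (455,214) and 2 (455,292); the middle shows 3 (320,183) and 2 (319,252); the right shows 9 (182,227) and 8 (183,304). Index lines are at v≈270.

```bash
cat > wh.py <<'E'
from h import *
from scipy.optimize import least_squares
def fitwheels(D,K,T,X0=None,yaw=6.0):
    a=np.radians(yaw); ex=np.array([np.cos(a),np.sin(a),0]); out={}
    for n,(dg,y0,th0) in D.items():
        def pr(q):
            o=[]
            for d,_,_ in dg:
                f=d*.6283-q[2]; P=np.array([q[0],q[1],.082])-ex*.044*np.sin(f)+[0,0,.044*np.cos(f)]
                o.append(proj(P,K,T))
            return np.array(o)
        f=lambda q:(pr(q)-np.array([[u,v] for _,u,v in dg])).ravel()
        r=least_squares(f,[.52,y0,th0*.6283]); out[n]=r.x
        print(n,'axis',r.x[:2].round(4),'digit',(r.x[2]/.6283).round(3),'res',r.fun.round(1))
    return out
E
python3 - <<'E'
from wh import *
d=np.load('w16.npz');K,T=d['K'],d['T']
c=lambda u,v:(u/2.2+140,v/2.2+60)
D={'right':([(10,*c(188,167)),(9,*c(182,227)),(8,*c(183,304)),(7,*c(188,360))],-.405,8.5),
'mid':([(3,*c(320,183)),(2,*c(319,252)),(1,*c(319,327)),(0,*c(317,371))],-.357,2),
'left':([(4,*c(448,165)),(3,*c(455,214)),(2,*c(455,292)),(1,*c(446,352))],-.308,2.5)}
fitwheels(D,K,T)
Y=[onz(*c(u,v),.09,K,T) for u,v in((133,268),(257,269),(380,270),(503,271))]; print(np.round(Y,4).tolist())
for z in(.09,): 
    y=np.array(Y); print('yaw',np.degrees(np.arctan2(-(y[3]-y[0])[0],(y[3]-y[0])[1])))
E
```

```text
right axis [ 0.5253 -0.4017] digit 8.168 res [-0.2  0.4 -0.3 -0.2 -0.3 -0.1  0.9 -0.2]
mid axis [ 0.5213 -0.3534] digit 1.455 res [-0.5  0.4  0.  -0.1 -0.1 -0.2  0.6 -0.2]
left axis [ 0.5157 -0.3059] digit 1.977 res [-0.5 -0.8 -0.2  0.3 -0.1 -0.2  0.7  0.8]
[[0.5278, -0.4264, 0.09], [0.523, -0.3777, 0.09], [0.5182, -0.3293, 0.09], [0.5135, -0.2809, 0.09]]
yaw 5.640605402927482
```

```bash
cat >> wh.py <<'E'
def tgt(ax,tilt,r,yaw=185.7,z0=.082):
    R=Ro.from_euler('y',0)
    base=Ro.from_euler('xyz',[180,0,yaw],degrees=True)
    ty=base.as_matrix()[:,1]
    q=Ro.from_rotvec(np.radians(tilt)*ty)*base
    P=np.array([ax[0],ax[1],z0])-r*q.as_matrix()[:,2]
    p,rr,s=pose(); C=Ro.from_euler('xyz',rr)
    print('now',p.round(4),'tgt',P.round(4),'slide',(C.as_matrix().T@(P-p)*100).round(2),'turn',(C.inv()*q).as_rotvec(degrees=True).round(2),'q',np.round(s['qpos'],2),'w',round(s['grip_width'],4),'F',np.round(s['force'],1))
def arc(D,r,n):
    print([[float(np.round(-r*np.sin(np.radians(d)),2)),0,float(np.round(r*(1-np.cos(np.radians(d))),2))] for d in np.linspace(D/n,D,n)],np.linspace(D/n,D,n).round(1))
E
python3 - <<'E'
from wh import *
tgt((.516,-.3056),-18.25,.10)
arc(36.5,1.8,5); arc(-36.5,6,5)
E
```

```text
now [ 0.5219 -0.3548  0.2611] tgt [ 0.4848 -0.3087  0.177 ] slide [3.19 4.98 8.41] turn [  0.07 -18.23   0.43] q [ 0.43  0.51  0.1   1.55 -0.06  1.08  2.23] w 0.0297 F [ 0.4  0.1 -0. ]
[[-0.23, 0, 0.01], [-0.45, 0, 0.06], [-0.67, 0, 0.13], [-0.88, 0, 0.23], [-1.07, 0, 0.35]] [ 7.3 14.6 21.9 29.2 36.5]
[[0.76, 0, 0.05], [1.51, 0, 0.19], [2.24, 0, 0.43], [2.93, 0, 0.76], [3.57, 0, 1.18]] [ -7.3 -14.6 -21.9 -29.2 -36.5]
```

Emit:
arm_command --gripper '[3.2, 3.2, 3.2, 3.2, 3.2]' --slide '[[1.6, 2.5, 2], [3.2, 5, 5], [3.2, 5, 8.4], [3.2, 5, 8.4], [3.2, 5, 8.4]]' --turn '[[0, -9, 0.2], [0, -18.2, 0.4], [0, -18.2, 0.4], [0, -18.2, 0.4], [0, -18.2, 0.4]]'

```text
clock: 41.28
position: [0.4857, -0.3097, 0.1783]
tool_rot: [3.142, 0.319, -3.042]
force: [-0.1, -0.2, 0.1]
grip_width: 0.032
```

Run:
```python
from wh import *
tgt((.516,-.3056),-18.25,.06)
```

```text
now [ 0.4857 -0.3097  0.1783] tgt [ 0.4973 -0.3075  0.139 ] slide [0.11 0.11 4.1 ] turn [0.01 0.02 0.  ] q [ 0.67  0.42 -0.13  1.99 -0.3   0.5   2.49] w 0.032 F [-0.1 -0.2  0.1]
```

Emit:
arm_command --gripper '[3.2, 3.2, 3.2, 3.2, 3.2]' --slide '[[0.1, 0.1, 3], [0.1, 0.1, 6], [0.1, 0.1, 8.3], [0.1, 0.1, 8.3], [0.1, 0.1, 8.3]]' --turn '[[0, 0, 0], [0, 0, 0], [0, 0, 0], [0, 0, 0], [0, 0, 0]]'

```text
clock: 41.9
position: [0.5099, -0.3062, 0.0992]
tool_rot: [-3.141, 0.319, -3.042]
force: [-0.2, 0.2, 0.7]
grip_width: 0.032
```

Emit:
arm_command --gripper '[0, 0, 0, 0]' --slide '[[0, 0, 0], [0, 0, 0], [0, 0, 0], [0, 0, 0]]' --turn '[[0, 0, 0], [0, 0, 0], [0, 0, 0], [0, 0, 0]]' --force 40

```text
clock: 42.4
position: [0.5096, -0.3067, 0.0993]
tool_rot: [-3.141, 0.319, -3.043]
force: [-1.9, -2.3, 8.8]
grip_width: 0.0173
```

Run:
```python
from wh import *
tgt((.516,-.3056),-18.25,.018)
```

```text
now [ 0.5096 -0.3067  0.0993] tgt [ 0.5104 -0.3062  0.0991] slide [-0.07  0.04  0.05] turn [-0.05  0.04 -0.05] q [ 0.67  0.57 -0.17  2.   -0.31  0.33  2.49] w 0.0173 F [-1.9 -2.3  8.8]
```

Emit:
arm_command --gripper '[0, 0, 0, 0, 0]' --slide '[[-0.23, 0, 0.01], [-0.45, 0, 0.06], [-0.67, 0, 0.13], [-0.88, 0, 0.23], [-1.07, 0, 0.35]]' --turn '[[0, 7.3, 0], [0, 14.6, 0], [0, 21.9, 0], [0, 29.2, 0], [0, 36.5, 0]]'

```text
clock: 43.02
position: [0.5187, -0.3058, 0.0992]
tool_rot: [-3.141, -0.326, -3.044]
force: [-10.6, -5.4, -17.8]
grip_width: 0.0175
```

Emit:
arm_command --gripper '[0, 0, 3.2, 3.2, 3.2]' --slide '[[0, 0, 0], [0, 0, 0], [0, 0, 0], [0, 0, 0], [0, 0, 0]]' --turn '[[0, 0, 0], [0, 0, 0], [0, 0, 0], [0, 0, 0], [0, 0, 0]]'

```text
clock: 43.65
position: [0.5204, -0.3046, 0.098]
tool_rot: [3.14, -0.319, -3.042]
force: [0.8, 0.7, -0.9]
grip_width: 0.032
```

Emit:
arm_command --gripper '[3.2, 3.2, 3.2, 3.2]' --slide '[[0, 0, -2], [0, 0, -4.2], [0, 0, -4.2], [0, 0, -4.2]]' --turn '[[0, 0, 0], [0, 0, 0], [0, 0, 0], [0, 0, 0]]'

```text
clock: 44.15
position: [0.5331, -0.3034, 0.1372]
tool_rot: [3.14, -0.32, -3.042]
force: [-0.7, -0.2, -0.3]
grip_width: 0.0321
```

Emit:
arm_command --gripper '[3.2, 3.2, 3.2, 3.2, 3.2]' --slide '[[0.76, 0, 0.05], [1.51, 0, 0.19], [2.24, 0, 0.43], [2.93, 0, 0.76], [3.57, 0, 1.18]]' --turn '[[0, -7.3, 0], [0, -14.6, 0], [0, -21.9, 0], [0, -29.2, 0], [0, -36.5, 0]]'

```text
clock: 44.78
position: [0.4962, -0.3066, 0.1371]
tool_rot: [3.139, 0.305, -3.043]
force: [2.0, -0.0, -0.7]
grip_width: 0.0318
```

Run:
```python
from wh import *
tgt((.516,-.3056),-18.25,.06)
im,K,T=grab('wrist','w17.png'); np.savez('w17.npz',K=K,T=T)
print([proj([.516-.044*np.sin(f)*.995,-.3056-.044*np.sin(f)*.099,.082+.044*np.cos(f)],K,T).round(0).tolist() for f in (-.63,0,.63)])
```

```text
now [ 0.4962 -0.3066  0.1371] tgt [ 0.4973 -0.3075  0.139 ] slide [-0.16 -0.09 -0.15] turn [ 0.11 -0.78 -0.03] q [ 0.63  0.5  -0.1   1.99 -0.33  0.43  2.51] w 0.0318 F [ 2.  -0.  -0.7]
[[281.0, 312.0], [281.0, 290.0], [281.0, 237.0]]
```

Emit:
arm_command --gripper '[3.2, 3.2, 3.2, 3.2, 3.2]' --slide '[[-0.1, 0, 2], [-0.1, 0, 4.1], [-0.1, 0, 4.1], [-0.1, 0, 4.1], [-0.1, 0, 4.1]]' --turn '[[0, 0, 0], [0, 0, 0], [0, 0, 0], [0, 0, 0], [0, 0, 0]]'

```text
clock: 45.45
position: [0.5103, -0.3056, 0.0992]
tool_rot: [3.139, 0.303, -3.043]
force: [0.1, -0.6, -0.3]
grip_width: 0.0319
```

Emit:
arm_command --gripper '[0, 0, 0, 0]' --slide '[[0, 0, 0], [0, 0, 0], [0, 0, 0], [0, 0, 0]]' --turn '[[0, 0, 0], [0, 0, 0], [0, 0, 0], [0, 0, 0]]'

```text
clock: 45.95
position: [0.5104, -0.3065, 0.0993]
tool_rot: [3.14, 0.304, -3.043]
force: [-2.3, -2.8, 5.1]
grip_width: 0.017
```

Emit:
arm_command --gripper '[0, 0, 0, 0, 0]' --slide '[[-0.23, 0, 0.01], [-0.45, 0, 0.06], [-0.67, 0, 0.13], [-0.88, 0, 0.23], [-1.07, 0, 0.35]]' --turn '[[0, 7.3, 0], [0, 14.6, 0], [0, 21.9, 0], [0, 29.2, 0], [0, 36.5, 0]]'

```text
clock: 46.58
position: [0.5195, -0.3056, 0.099]
tool_rot: [3.14, -0.342, -3.043]
force: [-10.2, -9.7, -19.8]
grip_width: 0.0173
```

Emit:
arm_command --gripper '[0, 0, 3.2, 3.2, 3.2]' --slide '[[0, 0, 0], [0, 0, 0], [0, 0, 0], [0, 0, 0], [0, 0, 0]]' --turn '[[0, 0, 0], [0, 0, 0], [0, 0, 0], [0, 0, 0], [0, 0, 0]]'

```text
clock: 47.2
position: [0.5216, -0.3041, 0.0985]
tool_rot: [3.138, -0.334, -3.041]
force: [0.1, 1.6, 1.2]
grip_width: 0.0322
```

Emit:
arm_command --gripper '[3.2, 3.2, 3.2, 3.2, 3.2]' --slide '[[0, 0, -4], [0, 0, -8], [0, 0, -12], [0, 0, -12], [0, 0, -12]]' --turn '[[0, 0, 0], [0, 0, 0], [0, -8, 0], [0, -18.2, 0], [0, -18.2, 0]]'

```text
clock: 47.82
position: [0.5586, -0.302, 0.2133]
tool_rot: [3.139, -0.014, -3.045]
force: [1.7, 0.5, 0.9]
grip_width: 0.0321
```

```bash
cat >> wh.py <<'E'
AX={'left':(.516,-.3056),'mid':(.5211,-.3535),'right':(.5255,-.402)}
ey=np.array([-.098,.995,0]); ex=np.array([.995,.098,0])
def wheelpic(fn):
    # unroll each wheel's rim (r=44) to angle: rows = angle from top toward robot; print bands of white
    im,K,T=grab('wrist',fn+'.png'); np.savez(fn+'.npz',K=K,T=T)
    strips=[]
    fs=np.radians(np.arange(-50,60,.5))
    for n,(x,y) in AX.items():
        P=lambda f,o,r:proj(np.array([x,y,.082])-ex*r*np.sin(f)+np.array([0,0,r*np.cos(f)])+ey*o,K,T)
        M=np.array([[P(f,o,.044) for o in np.linspace(-.008,.008,33)] for f in fs],np.float32)
        st=cv2.remap(im,M[:,:,0],M[:,:,1],cv2.INTER_LINEAR); strips.append(cv2.resize(st,(165,440),interpolation=cv2.INTER_CUBIC))
        print(n,'top px',P(0,0,.044).round(0))
        g=st.max(2).astype(float); w=(g>130)[:,4:-4].sum(1)
        print('  white runs deg',[(round(float(np.degrees(fs[a])),1),round(float(np.degrees(fs[b-1])),1)) for a,b in runs(w>1)])
        gr=((st.max(2)>55)&(st.max(2)<125)); print('  ridge runs',[(round(float(np.degrees(fs[a])),1),round(float(np.degrees(fs[b-1])),1)) for a,b in runs(gr.mean(1)>.6)])
    cv2.imwrite('pics/'+fn+'s.png',np.hstack(strips))
    return im
def runs(b):
    d=np.flatnonzero(np.diff(np.r_[0,b.astype(int),0])); return [(d[i],d[i+1]) for i in range(0,len(d),2) if d[i+1]-d[i]>3]
E
python3 - <<'E'
from wh import *
tgt((.5211,-.3535),0,.15)
wheelpic('w18')
E
```

```text
now [ 0.5586 -0.302   0.2133] tgt [ 0.5211 -0.3535  0.232 ] slide [ 4.25 -4.76 -1.82] turn [ 0.14 -0.78 -0.18] q [ 0.24  0.58  0.24  1.59 -0.15  1.01  2.19] w 0.0321 F [1.7 0.5 0.9]
left top px [284. 149.]
  white runs deg [(-48.0, -25.0), (-9.5, 11.0), (27.5, 50.5)]
  ridge runs [(-21.5, -16.0), (18.0, 23.0), (54.5, 59.5)]
mid top px [206. 150.]
  white runs deg [(-50.0, -43.0), (-28.5, -7.5), (8.5, 30.5), (46.5, 59.5)]
  ridge runs [(-42.5, -32.5), (-2.5, 3.0), (37.5, 43.5)]
right top px [128. 150.]
  white runs deg [(-50.0, -32.5), (-17.0, 4.5), (20.0, 43.0), (58.0, 59.5)]
  ridge runs [(-29.5, -21.5), (10.0, 15.5), (47.0, 57.5)]
```

Left is done: a digit is centred 0.8° from the top and the ridges are symmetric. The middle needs +163.5°, which I'll do in five strokes of 32.7°.

Run:
```python
from wh import *
tgt((.5211,-.3535),-12,.08)
```

```text
now [ 0.5597 -0.3012  0.2128] tgt [ 0.5045 -0.3552  0.1603] slide [ 5.93 -4.85  5.33] turn [  0.18 -12.93  -0.09] q [ 0.24  0.58  0.24  1.59 -0.15  1.01  2.19] w 0.0321 F [0.7 0.2 0.1]
```

Emit:
arm_command --gripper '[3.2, 3.2, 3.2, 3.2, 3.2]' --slide '[[3, -2.5, 0], [5.9, -4.9, 1], [5.9, -4.9, 5.3], [5.9, -4.9, 5.3], [5.9, -4.9, 5.3]]' --turn '[[0.2, -6, 0], [0.2, -12.9, 0], [0.2, -12.9, 0], [0.2, -12.9, 0], [0.2, -12.9, 0]]'

```text
clock: 48.5
position: [0.5074, -0.3548, 0.1603]
tool_rot: [3.142, 0.208, -3.04]
force: [-0.3, 0.8, 0.0]
grip_width: 0.0325
```

Run:
```python
from wh import *
tgt((.5211,-.3535),-12,.06)
```

```text
now [ 0.5074 -0.3548  0.1603] tgt [ 0.5087 -0.3547  0.1407] slide [ 0.28 -0.01  1.94] turn [ 0.02 -0.07  0.1 ] q [ 0.53  0.53  0.08  1.83 -0.29  0.64  2.48] w 0.0325 F [-0.3  0.8  0. ]
```

Emit:
arm_command --gripper '[3.2, 3.2, 3.2, 3.2, 3.2]' --slide '[[0.3, 0, 2], [0.3, 0, 4], [0.3, 0, 6.1], [0.3, 0, 6.1], [0.3, 0, 6.1]]' --turn '[[0, 0, 0], [0, 0, 0], [0, 0, 0], [0, 0, 0], [0, 0, 0]]'

```text
clock: 49.12
position: [0.516, -0.3545, 0.0999]
tool_rot: [-3.141, 0.209, -3.042]
force: [0.4, -1.1, -0.2]
grip_width: 0.0322
```

Emit:
arm_command --gripper '[0, 0, 0, 0]' --slide '[[0, 0, 0], [0, 0, 0], [0, 0, 0], [0, 0, 0]]' --turn '[[0, 0, 0], [0, 0, 0], [0, 0, 0], [0, 0, 0]]'

```text
clock: 49.62
position: [0.5159, -0.3544, 0.1003]
tool_rot: [-3.141, 0.209, -3.042]
force: [-1.3, 1.2, 4.2]
grip_width: 0.0174
```

Emit:
arm_command --gripper '[0, 0, 0, 0, 0]' --slide '[[-0.26, 0, 0.02], [-0.51, 0, 0.07], [-0.75, 0, 0.16], [-0.97, 0, 0.29], [-0.97, 0, 0.29]]' --turn '[[0, 8.2, 0], [0, 16.4, 0], [0, 24.5, 0], [0, 32.7, 0], [0, 32.7, 0]]'

```text
clock: 50.25
position: [0.5263, -0.3533, 0.0984]
tool_rot: [-3.14, -0.367, -3.041]
force: [-1.6, 1.1, 4.1]
grip_width: 0.0171
```

Emit:
arm_command --gripper '[3.2, 3.2, 3.2, 3.2, 3.2]' --slide '[[0, 0, 0], [0, 0, 0], [0, 0, 0], [0, 0, -2], [0, 0, -4.2]]' --turn '[[0, 0, 0], [0, 0, 0], [0, 0, 0], [0, 0, 0], [0, 0, 0]]'

```text
clock: 50.88
position: [0.5403, -0.3519, 0.1383]
tool_rot: [3.142, -0.362, -3.043]
force: [-0.0, -0.4, 0.3]
grip_width: 0.0317
```

Emit:
arm_command --gripper '[3.2, 3.2, 3.2, 3.2, 3.2]' --slide '[[0.85, 0, 0.06], [1.69, 0, 0.24], [2.49, 0, 0.54], [3.24, 0, 0.95], [3.24, 0, 0.95]]' --turn '[[0, -8.2, 0], [0, -16.4, 0], [0, -24.5, 0], [0, -32.7, 0], [0, -32.7, 0]]'

```text
clock: 51.5
position: [0.5035, -0.3575, 0.1411]
tool_rot: [-3.141, 0.21, -3.048]
force: [0.9, -1.1, 0.8]
grip_width: 0.032
```

Run:
```python
from wh import *
tgt((.5211,-.3535),-12,.06)
wheelpic('w19')
```

```text
now [ 0.5035 -0.3575  0.1411] tgt [ 0.5087 -0.3547  0.1407] slide [-0.52  0.22  0.15] turn [-0.11  0.04 -0.33] q [ 0.55  0.56  0.06  1.84 -0.29  0.6   2.49] w 0.032 F [ 0.9 -1.1  0.8]
left top px [388. 285.]
  white runs deg [(-35.5, -29.0), (-9.5, 10.5), (27.5, 48.0)]
  ridge runs [(16.0, 17.5)]
mid top px [288. 286.]
  white runs deg [(-25.5, -4.5), (11.5, 32.0), (49.5, 59.5)]
  ridge runs [(-0.5, 1.0)]
right top px [187. 286.]
  white runs deg [(-17.5, 4.0), (20.0, 41.0), (57.5, 59.5)]
  ridge runs [(8.5, 12.5), (54.0, 57.0)]
```

Run:
```python
from wh import *
tgt((.5211,-.3535),-12,.018)
```

```text
now [ 0.5054 -0.3566  0.1411] tgt [ 0.5174 -0.3539  0.0996] slide [-0.33  0.16  4.31] turn [-0.07 -0.02 -0.19] q [ 0.55  0.56  0.06  1.84 -0.29  0.6   2.49] w 0.0322 F [ 0.1 -0.2  0.2]
```

Emit:
arm_command --gripper '[3.2, 3.2, 3.2, 3.2, 3.2]' --slide '[[0, 0, 0], [0, 0, 2], [0, 0, 4.2], [0, 0, 4.2], [0, 0, 4.2]]' --turn '[[0, 0, 0], [0, 0, 0], [0, 0, 0], [0, 0, 0], [0, 0, 0]]'

```text
clock: 52.18
position: [0.5159, -0.3541, 0.0992]
tool_rot: [-3.141, 0.208, -3.041]
force: [0.1, -0.6, 0.4]
grip_width: 0.0315
```

Emit:
arm_command --gripper '[0, 0, 0, 0]' --slide '[[0, 0, 0], [0, 0, 0], [0, 0, 0], [0, 0, 0]]' --turn '[[0, 0, 0], [0, 0, 0], [0, 0, 0], [0, 0, 0]]'

```text
clock: 52.68
position: [0.5159, -0.3544, 0.0999]
tool_rot: [-3.141, 0.209, -3.042]
force: [-0.8, 2.3, 7.5]
grip_width: 0.0172
```

Emit:
arm_command --gripper '[0, 0, 0, 0, 0]' --slide '[[-0.26, 0, 0.02], [-0.51, 0, 0.07], [-0.75, 0, 0.16], [-0.97, 0, 0.29], [-0.97, 0, 0.29]]' --turn '[[0, 8.2, 0], [0, 16.4, 0], [0, 24.5, 0], [0, 32.7, 0], [0, 32.7, 0]]'

```text
clock: 53.3
position: [0.5262, -0.3534, 0.0979]
tool_rot: [-3.14, -0.367, -3.041]
force: [-1.0, 0.9, 4.9]
grip_width: 0.0172
```

Emit:
arm_command --gripper '[3.2, 3.2, 3.2, 3.2, 3.2]' --slide '[[0, 0, 0], [0, 0, 0], [0, 0, 0], [0, 0, -2], [0, 0, -4.2]]' --turn '[[0, 0, 0], [0, 0, 0], [0, 0, 0], [0, 0, 0], [0, 0, 0]]'

```text
clock: 53.92
position: [0.5404, -0.3519, 0.1382]
tool_rot: [3.142, -0.362, -3.043]
force: [0.4, 0.7, -0.3]
grip_width: 0.0322
```

Emit:
arm_command --gripper '[3.2, 3.2, 3.2, 3.2, 3.2]' --slide '[[0.85, 0, 0.06], [1.69, 0, 0.24], [2.49, 0, 0.54], [3.24, 0, 0.95], [3.24, 0, 0.95]]' --turn '[[0, -8.2, 0], [0, -16.4, 0], [0, -24.5, 0], [0, -32.7, 0], [0, -32.7, 0]]'

```text
clock: 54.55
position: [0.5035, -0.3574, 0.141]
tool_rot: [-3.141, 0.21, -3.048]
force: [-0.5, -0.1, -0.0]
grip_width: 0.0319
```

Emit:
arm_command --gripper '[3.2, 3.2, 3.2]' --slide '[[0, 0, 0], [0, 0, 0], [0, 0, 0]]' --turn '[[0, 0, 0], [0, 0, 0], [0, 0, 0]]'

```text
clock: 54.92
position: [0.5078, -0.3545, 0.14]
tool_rot: [-3.141, 0.208, -3.04]
force: [0.9, -0.3, 0.1]
grip_width: 0.0315
```

Run:
```python
from wh import *
tgt((.5211,-.3535),-12,.018)
wheelpic('w20')
```

```text
now [ 0.5078 -0.3545  0.14  ] tgt [ 0.5174 -0.3539  0.0996] slide [-0.11 -0.04  4.15] turn [ 0.01 -0.09  0.1 ] q [ 0.54  0.56  0.06  1.84 -0.29  0.6   2.49] w 0.0315 F [ 0.9 -0.3  0.1]
left top px [384. 280.]
  white runs deg [(-33.0, -29.5), (-9.0, 11.0), (28.0, 48.5)]
  ridge runs []
mid top px [283. 280.]
  white runs deg [(-22.0, -1.5), (15.5, 35.0), (52.5, 59.5)]
  ridge runs [(3.0, 5.0)]
right top px [180. 279.]
  white runs deg [(-17.0, 4.0), (20.5, 41.0)]
  ridge runs [(9.0, 13.0), (54.0, 57.5)]
```

Emit:
arm_command --gripper '[3.2, 3.2, 3.2, 3.2, 3.2]' --slide '[[0, 0, 0], [0, 0, 2], [0, 0, 4.2], [0, 0, 4.2], [0, 0, 4.2]]' --turn '[[0, 0, 0], [0, 0, 0], [0, 0, 0], [0, 0, 0], [0, 0, 0]]'

```text
clock: 55.6
position: [0.5155, -0.3545, 0.0992]
tool_rot: [-3.141, 0.208, -3.042]
force: [0.2, -0.6, -0.2]
grip_width: 0.032
```

Emit:
arm_command --gripper '[0, 0, 0, 0]' --slide '[[0, 0, 0], [0, 0, 0], [0, 0, 0], [0, 0, 0]]' --turn '[[0, 0, 0], [0, 0, 0], [0, 0, 0], [0, 0, 0]]'

```text
clock: 56.1
position: [0.5157, -0.3544, 0.0999]
tool_rot: [-3.141, 0.209, -3.042]
force: [-2.7, 3.1, 7.3]
grip_width: 0.0169
```

Emit:
arm_command --gripper '[0, 0, 0, 0, 0]' --slide '[[-0.26, 0, 0.02], [-0.51, 0, 0.07], [-0.75, 0, 0.16], [-0.97, 0, 0.29], [-0.97, 0, 0.29]]' --turn '[[0, 8.2, 0], [0, 16.4, 0], [0, 24.5, 0], [0, 32.7, 0], [0, 32.7, 0]]'

```text
clock: 56.72
position: [0.5262, -0.3534, 0.098]
tool_rot: [-3.14, -0.367, -3.041]
force: [-1.0, 1.7, 4.6]
grip_width: 0.0174
```

Emit:
arm_command --gripper '[3.2, 3.2, 3.2, 3.2, 3.2]' --slide '[[0, 0, 0], [0, 0, 0], [0, 0, 0], [0, 0, -2], [0, 0, -4.2]]' --turn '[[0, 0, 0], [0, 0, 0], [0, 0, 0], [0, 0, 0], [0, 0, 0]]'

```text
clock: 57.35
position: [0.5404, -0.3518, 0.1381]
tool_rot: [3.142, -0.362, -3.043]
force: [0.0, 0.4, 0.3]
grip_width: 0.0323
```

Emit:
arm_command --gripper '[3.2, 3.2, 3.2, 3.2, 3.2]' --slide '[[0.85, 0, 0.06], [1.69, 0, 0.24], [2.49, 0, 0.54], [3.24, 0, 0.95], [3.24, 0, 0.95]]' --turn '[[0, -8.2, 0], [0, -16.4, 0], [0, -24.5, 0], [0, -32.7, 0], [0, -32.7, 0]]'

```text
clock: 57.98
position: [0.5035, -0.3575, 0.1409]
tool_rot: [-3.141, 0.21, -3.048]
force: [-0.3, -0.4, -0.5]
grip_width: 0.032
```

Emit:
arm_command --gripper '[3.2, 3.2, 3.2, 3.2, 3.2]' --slide '[[0, 0, 0], [0, 0, 2], [0, 0, 4.2], [0, 0, 4.2], [0, 0, 4.2]]' --turn '[[0, 0, 0], [0, 0, 0], [0, 0, 0], [0, 0, 0], [0, 0, 0]]'

```text
clock: 58.6
position: [0.516, -0.354, 0.099]
tool_rot: [-3.141, 0.208, -3.041]
force: [-0.5, -0.4, 0.2]
grip_width: 0.0322
```

Emit:
arm_command --gripper '[0, 0, 0, 0]' --slide '[[0, 0, 0], [0, 0, 0], [0, 0, 0], [0, 0, 0]]' --turn '[[0, 0, 0], [0, 0, 0], [0, 0, 0], [0, 0, 0]]'

```text
clock: 59.1
position: [0.5159, -0.3544, 0.0997]
tool_rot: [-3.141, 0.209, -3.042]
force: [-1.0, 1.7, 6.5]
grip_width: 0.0175
```

Emit:
arm_command --gripper '[0, 0, 0, 0, 0]' --slide '[[-0.26, 0, 0.02], [-0.51, 0, 0.07], [-0.75, 0, 0.16], [-0.97, 0, 0.29], [-0.97, 0, 0.29]]' --turn '[[0, 8.2, 0], [0, 16.4, 0], [0, 24.5, 0], [0, 32.7, 0], [0, 32.7, 0]]'

```text
clock: 59.72
position: [0.5261, -0.3534, 0.0978]
tool_rot: [-3.14, -0.367, -3.041]
force: [-1.3, 1.3, 5.3]
grip_width: 0.0171
```

Emit:
arm_command --gripper '[3.2, 3.2, 3.2, 3.2, 3.2]' --slide '[[0, 0, 0], [0, 0, 0], [0, 0, 0], [0, 0, -2], [0, 0, -4.2]]' --turn '[[0, 0, 0], [0, 0, 0], [0, 0, 0], [0, 0, 0], [0, 0, 0]]'

```text
clock: 60.35
position: [0.5404, -0.3519, 0.1381]
tool_rot: [3.142, -0.362, -3.043]
force: [0.4, -0.8, -0.1]
grip_width: 0.0318
```

Emit:
arm_command --gripper '[3.2, 3.2, 3.2, 3.2, 3.2]' --slide '[[0.85, 0, 0.06], [1.69, 0, 0.24], [2.49, 0, 0.54], [3.24, 0, 0.95], [3.24, 0, 0.95]]' --turn '[[0, -8.2, 0], [0, -16.4, 0], [0, -24.5, 0], [0, -32.7, 0], [0, -32.7, 0]]'

```text
clock: 60.98
position: [0.5035, -0.3575, 0.1408]
tool_rot: [-3.141, 0.21, -3.048]
force: [0.4, -0.1, 0.6]
grip_width: 0.0317
```

Emit:
arm_command --gripper '[3.2, 3.2, 3.2]' --slide '[[0, 0, 0], [0, 0, 0], [0, 0, 0]]' --turn '[[0, 0, 0], [0, 0, 0], [0, 0, 0]]'

```text
clock: 61.35
position: [0.5078, -0.3545, 0.1399]
tool_rot: [-3.141, 0.208, -3.04]
force: [-0.4, -0.1, 0.0]
grip_width: 0.0318
```

Run:
```python
from wh import *
tgt((.5211,-.3535),-12,.018)
wheelpic('w21')
```

```text
now [ 0.5078 -0.3545  0.1399] tgt [ 0.5174 -0.3539  0.0996] slide [-0.11 -0.03  4.14] turn [ 0.01 -0.09  0.09] q [ 0.54  0.56  0.06  1.84 -0.29  0.6   2.49] w 0.0318 F [-0.4 -0.1  0. ]
left top px [384. 280.]
  white runs deg [(-34.0, -29.5), (-9.0, 11.0), (28.0, 48.5)]
  ridge runs []
mid top px [283. 280.]
  white runs deg [(-16.5, 4.0), (20.5, 41.0)]
  ridge runs [(-50.0, -38.5)]
right top px [180. 279.]
  white runs deg [(-17.0, 4.0), (20.5, 41.0)]
  ridge runs [(8.5, 13.0), (54.5, 57.5)]
```

Emit:
arm_command --gripper '[3.2, 3.2, 3.2, 3.2, 3.2]' --slide '[[0, 0, 0], [0, 0, 2], [0, 0, 4.2], [0, 0, 4.2], [0, 0, 4.2]]' --turn '[[0, 0, 0], [0, 0, 0], [0, 0, 0], [0, 0, 0], [0, 0, 0]]'

```text
clock: 62.02
position: [0.5156, -0.3545, 0.0992]
tool_rot: [-3.141, 0.208, -3.042]
force: [-1.0, -0.5, -0.3]
grip_width: 0.0322
```

Emit:
arm_command --gripper '[0, 0, 0, 0]' --slide '[[0, 0, 0], [0, 0, 0], [0, 0, 0], [0, 0, 0]]' --turn '[[0, 0, 0], [0, 0, 0], [0, 0, 0], [0, 0, 0]]'

```text
clock: 62.52
position: [0.5157, -0.3544, 0.0998]
tool_rot: [-3.141, 0.209, -3.042]
force: [-3.1, 2.4, 7.6]
grip_width: 0.0177
```

Emit:
arm_command --gripper '[0, 0, 0, 0, 0]' --slide '[[-0.23, 0, 0.02], [-0.47, 0, 0.06], [-0.69, 0, 0.14], [-0.9, 0, 0.24], [-0.9, 0, 0.24]]' --turn '[[0, 7.5, 0], [0, 15, 0], [0, 22.5, 0], [0, 30, 0], [0, 30, 0]]'

```text
clock: 63.15
position: [0.5255, -0.3535, 0.0983]
tool_rot: [-3.14, -0.319, -3.041]
force: [-1.2, 0.6, 5.2]
grip_width: 0.0172
```

Emit:
arm_command --gripper '[3.2, 3.2, 3.2, 3.2, 3.2]' --slide '[[0, 0, 0], [0, 0, 0], [0, 0, 0], [0, 0, -3], [0, 0, -6]]' --turn '[[0, 0, 0], [0, 0, 0], [0, 0, 0], [0, 0, 0], [0, 0, 0]]'

```text
clock: 63.78
position: [0.5434, -0.3516, 0.1565]
tool_rot: [-3.142, -0.315, -3.043]
force: [-0.5, 0.7, 0.3]
grip_width: 0.0322
```

Emit:
arm_command --gripper '[3.2, 3.2, 3.2, 3.2]' --slide '[[0, -3, 0], [0, -4.9, 0], [0, -4.9, 0], [0, -4.9, 0]]' --turn '[[0, -0.5, 0], [0, -1, 0], [0, -1, 0], [0, -1, 0]]'

```text
clock: 64.28
position: [0.5481, -0.3997, 0.1552]
tool_rot: [3.141, -0.298, -3.042]
force: [0.5, 0.0, 0.4]
grip_width: 0.0323
```

Run:
```python
from wh import *
tgt((.5255,-.402),17,.06)
wheelpic('w22')
arc(-28.15,1.8,4); arc(28.15,6,4)
```

```text
now [ 0.5481 -0.3997  0.1552] tgt [ 0.543  -0.4003  0.1394] slide [ 0.03 -0.01  1.66] turn [ 0.04 -0.08  0.01] q [ 0.3   0.85  0.32  1.29 -0.06  1.27  2.24] w 0.0323 F [0.5 0.  0.4]
left top px [475. 220.]
  white runs deg [(-47.5, -25.5), (-9.5, 11.0), (27.5, 51.0)]
  ridge runs [(-21.0, -16.5), (18.5, 23.0), (55.5, 59.5)]
mid top px [379. 220.]
  white runs deg [(-49.5, -27.0), (-11.5, 10.0), (26.0, 49.0)]
  ridge runs [(-23.5, -18.5), (16.0, 21.5), (53.5, 59.5)]
right top px [283. 220.]
  white runs deg [(-50.0, -32.5), (-17.0, 4.5), (20.5, 43.0)]
  ridge runs [(-29.0, -22.0), (10.5, 16.0), (47.5, 59.5)]
[[0.22, 0, 0.01], [0.44, 0, 0.05], [0.65, 0, 0.12], [0.85, 0, 0.21]] [ -7.  -14.1 -21.1 -28.2]
[[-0.74, 0, 0.05], [-1.46, 0, 0.18], [-2.16, 0, 0.4], [-2.83, 0, 0.71]] [ 7.  14.1 21.1 28.2]
```

Emit:
arm_command --gripper '[3.2, 3.2, 3.2, 3.2, 3.2]' --slide '[[0, 0, 2], [0, 0, 4], [0, 0, 5.9], [0, 0, 5.9], [0, 0, 5.9]]' --turn '[[0, 0, 0], [0, 0, 0], [0, 0, 0], [0, 0, 0], [0, 0, 0]]'

```text
clock: 64.95
position: [0.5316, -0.4019, 0.1]
tool_rot: [-3.141, -0.297, -3.042]
force: [0.2, 0.3, 0.8]
grip_width: 0.0321
```

Emit:
arm_command --gripper '[0, 0, 0, 0]' --slide '[[0, 0, 0], [0, 0, 0], [0, 0, 0], [0, 0, 0]]' --turn '[[0, 0, 0], [0, 0, 0], [0, 0, 0], [0, 0, 0]]'

```text
clock: 65.45
position: [0.5317, -0.4012, 0.1003]
tool_rot: [3.141, -0.297, -3.042]
force: [-0.2, 6.2, 7.7]
grip_width: 0.0173
```

Emit:
arm_command --gripper '[0, 0, 0, 0, 0]' --slide '[[0.22, 0, 0.01], [0.44, 0, 0.05], [0.65, 0, 0.12], [0.85, 0, 0.21], [0.85, 0, 0.21]]' --turn '[[0, -7, 0], [0, -14.1, 0], [0, -21.1, 0], [0, -28.2, 0], [0, -28.2, 0]]'

```text
clock: 66.08
position: [0.5211, -0.4023, 0.1012]
tool_rot: [3.139, 0.197, -3.044]
force: [-11.3, 10.7, 18.6]
grip_width: 0.0172
```

Emit:
arm_command --gripper '[3.2, 3.2, 3.2, 3.2, 3.2]' --slide '[[0, 0, 0], [0, 0, 0], [0, 0, 0], [0, 0, -2], [0, 0, -4.2]]' --turn '[[0, 0, 0], [0, 0, 0], [0, 0, 0], [0, 0, 0], [0, 0, 0]]'

```text
clock: 66.7
position: [0.514, -0.4038, 0.1423]
tool_rot: [-3.141, 0.194, -3.042]
force: [-0.1, 0.2, -0.2]
grip_width: 0.0319
```

Emit:
arm_command --gripper '[3.2, 3.2, 3.2, 3.2, 3.2]' --slide '[[-0.74, 0, 0.05], [-1.46, 0, 0.18], [-2.16, 0, 0.4], [-2.83, 0, 0.71], [-2.83, 0, 0.71]]' --turn '[[0, 7, 0], [0, 14.1, 0], [0, 21.1, 0], [0, 28.2, 0], [0, 28.2, 0]]'

```text
clock: 67.32
position: [0.5453, -0.399, 0.1391]
tool_rot: [3.141, -0.3, -3.039]
force: [0.9, 0.3, 0.9]
grip_width: 0.0317
```

Emit:
arm_command --gripper '[3.2, 3.2, 3.2]' --slide '[[0, 0, 0], [0, 0, 0], [0, 0, 0]]' --turn '[[0, 0, 0], [0, 0, 0], [0, 0, 0]]'

```text
clock: 67.7
position: [0.5427, -0.4014, 0.1402]
tool_rot: [-3.141, -0.297, -3.044]
force: [-0.4, -0.3, 0.3]
grip_width: 0.0323
```

Run:
```python
from wh import *
tgt((.5255,-.402),17,.018)
wheelpic('w23')
```

```text
now [ 0.5427 -0.4014  0.1402] tgt [ 0.5307 -0.4015  0.0992] slide [-0.06  0.11  4.27] turn [-0.01 -0.   -0.08] q [ 0.34  0.85  0.25  1.31 -0.01  1.24  2.2 ] w 0.0323 F [-0.4 -0.3  0.3]
left top px [494. 232.]
  white runs deg [(-46.0, -44.5), (-42.5, -25.5), (-9.5, 11.0), (27.5, 50.5)]
  ridge runs [(-21.5, -16.5), (18.5, 23.0), (55.0, 59.5)]
mid top px [390. 233.]
  white runs deg [(-49.0, -27.0), (-11.5, 10.0), (25.5, 48.5)]
  ridge runs [(-23.5, -18.5), (16.0, 21.5), (53.0, 59.5)]
right top px [286. 232.]
  white runs deg [(-50.0, -39.0), (-24.0, -3.0), (4.0, 8.0), (13.5, 35.5), (51.5, 59.5)]
  ridge runs [(-36.5, -28.5), (40.0, 51.0)]
```

Emit:
arm_command --gripper '[3.2, 3.2, 3.2, 3.2, 3.2]' --slide '[[0, 0, 0], [0, 0, 2], [0, 0, 4.2], [0, 0, 4.2], [0, 0, 4.2]]' --turn '[[0, 0, 0], [0, 0, 0], [0, 0, 0], [0, 0, 0], [0, 0, 0]]'

```text
clock: 68.38
position: [0.5314, -0.4023, 0.1001]
tool_rot: [-3.141, -0.297, -3.042]
force: [0.9, 0.3, -0.1]
grip_width: 0.0321
```

Emit:
arm_command --gripper '[0, 0, 0, 0]' --slide '[[0, 0, 0], [0, 0, 0], [0, 0, 0], [0, 0, 0]]' --turn '[[0, 0, 0], [0, 0, 0], [0, 0, 0], [0, 0, 0]]'

```text
clock: 68.88
position: [0.5317, -0.4012, 0.1004]
tool_rot: [3.141, -0.297, -3.042]
force: [-0.7, 6.1, 7.6]
grip_width: 0.0171
```

Emit:
arm_command --gripper '[0, 0, 0, 0, 0]' --slide '[[0.22, 0, 0.01], [0.44, 0, 0.05], [0.65, 0, 0.12], [0.85, 0, 0.21], [0.85, 0, 0.21]]' --turn '[[0, -7, 0], [0, -14.1, 0], [0, -21.1, 0], [0, -28.2, 0], [0, -28.2, 0]]'

```text
clock: 69.5
position: [0.5213, -0.4023, 0.1012]
tool_rot: [3.14, 0.197, -3.044]
force: [-9.8, 10.8, 16.1]
grip_width: 0.0175
```

Emit:
arm_command --gripper '[3.2, 3.2, 3.2, 3.2, 3.2]' --slide '[[0, 0, 0], [0, 0, 0], [0, 0, 0], [0, 0, -2], [0, 0, -4.2]]' --turn '[[0, 0, 0], [0, 0, 0], [0, 0, 0], [0, 0, 0], [0, 0, 0]]'

```text
clock: 70.12
position: [0.514, -0.4038, 0.1424]
tool_rot: [-3.141, 0.194, -3.042]
force: [-0.1, -0.4, 1.2]
grip_width: 0.0317
```

Emit:
arm_command --gripper '[3.2, 3.2, 3.2, 3.2, 3.2]' --slide '[[-0.74, 0, 0.05], [-1.46, 0, 0.18], [-2.16, 0, 0.4], [-2.83, 0, 0.71], [-2.83, 0, 0.71]]' --turn '[[0, 7, 0], [0, 14.1, 0], [0, 21.1, 0], [0, 28.2, 0], [0, 28.2, 0]]'

```text
clock: 70.75
position: [0.5452, -0.399, 0.1391]
tool_rot: [3.141, -0.299, -3.039]
force: [-0.3, 0.6, -0.8]
grip_width: 0.0322
```

Emit:
arm_command --gripper '[3.2, 3.2, 3.2, 3.2, 3.2]' --slide '[[0, 0, 0], [0, 0, 2], [0, 0, 4.2], [0, 0, 4.2], [0, 0, 4.2]]' --turn '[[0, 0, 0], [0, 0, 0], [0, 0, 0], [0, 0, 0], [0, 0, 0]]'

```text
clock: 71.38
position: [0.5311, -0.4027, 0.1008]
tool_rot: [-3.14, -0.296, -3.043]
force: [1.0, -0.0, 0.4]
grip_width: 0.0319
```

Emit:
arm_command --gripper '[0, 0, 0, 0]' --slide '[[0, 0, 0], [0, 0, 0], [0, 0, 0], [0, 0, 0]]' --turn '[[0, 0, 0], [0, 0, 0], [0, 0, 0], [0, 0, 0]]'

```text
clock: 71.88
position: [0.5316, -0.4012, 0.1008]
tool_rot: [3.141, -0.297, -3.042]
force: [-1.6, 7.5, 11.7]
grip_width: 0.017
```

Emit:
arm_command --gripper '[0, 0, 0, 0, 0]' --slide '[[0.22, 0, 0.01], [0.44, 0, 0.05], [0.65, 0, 0.12], [0.85, 0, 0.21], [0.85, 0, 0.21]]' --turn '[[0, -7, 0], [0, -14.1, 0], [0, -21.1, 0], [0, -28.2, 0], [0, -28.2, 0]]'

```text
clock: 72.5
position: [0.5213, -0.4023, 0.1014]
tool_rot: [3.14, 0.197, -3.044]
force: [-10.4, 10.8, 16.8]
grip_width: 0.0175
```

Emit:
arm_command --gripper '[3.2, 3.2, 3.2, 3.2, 3.2]' --slide '[[0, 0, 0], [0, 0, 0], [0, 0, 0], [0, 0, -2], [0, 0, -4.2]]' --turn '[[0, 0, 0], [0, 0, 0], [0, 0, 0], [0, 0, 0], [0, 0, 0]]'

```text
clock: 73.12
position: [0.5139, -0.4038, 0.1424]
tool_rot: [-3.141, 0.194, -3.042]
force: [-1.1, 0.9, 0.5]
grip_width: 0.0321
```

Emit:
arm_command --gripper '[3.2, 3.2, 3.2, 3.2, 3.2]' --slide '[[-0.74, 0, 0.05], [-1.46, 0, 0.18], [-2.16, 0, 0.4], [-2.83, 0, 0.71], [-2.83, 0, 0.71]]' --turn '[[0, 7, 0], [0, 14.1, 0], [0, 21.1, 0], [0, 28.2, 0], [0, 28.2, 0]]'

```text
clock: 73.75
position: [0.5452, -0.399, 0.1392]
tool_rot: [3.141, -0.299, -3.039]
force: [-1.1, -0.1, 0.2]
grip_width: 0.0323
```

Emit:
arm_command --gripper '[3.2, 3.2, 3.2]' --slide '[[0, 0, 0], [0, 0, 0], [0, 0, 0]]' --turn '[[0, 0, 0], [0, 0, 0], [0, 0, 0]]'

```text
clock: 74.12
position: [0.5427, -0.4014, 0.1403]
tool_rot: [-3.141, -0.297, -3.043]
force: [-0.6, -0.4, 0.2]
grip_width: 0.0319
```

Run:
```python
from wh import *
tgt((.5255,-.402),17,.018)
wheelpic('w24')
```

```text
now [ 0.5427 -0.4014  0.1403] tgt [ 0.5307 -0.4015  0.0992] slide [-0.07  0.11  4.28] turn [-0.02 -0.   -0.08] q [0.37 0.84 0.19 1.31 0.03 1.24 2.17] w 0.0319 F [-0.6 -0.4  0.2]
left top px [494. 233.]
  white runs deg [(-46.0, -44.5), (-42.5, -30.0), (-28.0, -26.0), (-9.5, 11.0), (28.0, 51.0)]
  ridge runs [(-21.0, -16.5), (18.5, 23.0), (55.5, 59.5)]
mid top px [390. 233.]
  white runs deg [(-49.0, -27.0), (-11.5, 10.0), (26.0, 48.5)]
  ridge runs [(-23.5, -18.5), (16.0, 21.0), (53.0, 59.5)]
right top px [286. 233.]
  white runs deg [(-39.0, -17.0), (-1.5, 20.5), (36.0, 59.5)]
  ridge runs [(-50.0, -42.5), (-12.5, -7.5), (27.5, 32.5)]
```

Emit:
arm_command --gripper '[3.2, 3.2, 3.2, 3.2, 3.2]' --slide '[[0, 0, 0], [0, 0, 2], [0, 0, 4.2], [0, 0, 4.2], [0, 0, 4.2]]' --turn '[[0, 0, 0], [0, 0, 0], [0, 0, 0], [0, 0, 0], [0, 0, 0]]'

```text
clock: 74.8
position: [0.5314, -0.4022, 0.1002]
tool_rot: [-3.141, -0.297, -3.042]
force: [-0.7, -0.9, 0.3]
grip_width: 0.0317
```

Emit:
arm_command --gripper '[0, 0, 0, 0]' --slide '[[0, 0, 0], [0, 0, 0], [0, 0, 0], [0, 0, 0]]' --turn '[[0, 0, 0], [0, 0, 0], [0, 0, 0], [0, 0, 0]]'

```text
clock: 75.3
position: [0.5316, -0.4012, 0.1005]
tool_rot: [3.141, -0.297, -3.042]
force: [-1.8, 6.8, 8.4]
grip_width: 0.0174
```

Emit:
arm_command --gripper '[0, 0, 0, 0, 0]' --slide '[[0.21, 0, 0.01], [0.42, 0, 0.05], [0.62, 0, 0.11], [0.82, 0, 0.2], [0.82, 0, 0.2]]' --turn '[[0, -6.8, 0], [0, -13.5, 0], [0, -20.3, 0], [0, -27, 0], [0, -27, 0]]'

```text
clock: 75.92
position: [0.522, -0.4022, 0.1014]
tool_rot: [3.14, 0.177, -3.043]
force: [-7.7, 10.0, 13.1]
grip_width: 0.0169
```

Emit:
arm_command --gripper '[3.2, 3.2, 3.2, 3.2, 3.2]' --slide '[[0, 0, 0], [0, 0, 0], [0, 0, 0], [0, 0, -2], [0, 0, -4.2]]' --turn '[[0, 0, 0], [0, 0, 0], [0, 0, 0], [0, 0, 0], [0, 0, 0]]'

```text
clock: 76.55
position: [0.5151, -0.4037, 0.1427]
tool_rot: [-3.141, 0.173, -3.042]
force: [-0.5, 0.4, 1.3]
grip_width: 0.0321
```

Emit:
arm_command --gripper '[3.2, 3.2, 3.2, 3.2, 3.2]' --slide '[[0, 0, -5], [0, 2.5, -10], [0, 5, -12], [0, 5, -12], [0, 5, -12]]' --turn '[[0, 0, 0], [0, 5, 0], [0, 10, 0], [0, 10, 0], [0, 10, 0]]'

```text
clock: 77.18
position: [0.4895, -0.3562, 0.2598]
tool_rot: [-3.141, -0.0, -3.042]
force: [0.2, 0.6, 0.1]
grip_width: 0.0321
```

Run:
```python
from wh import *
tgt((.5211,-.3535),0,.20)
im=wheelpic('w25')
d=np.load('w25.npz'); c=proj([.521,-.3535,.11],d['K'],d['T']).astype(int); print(c)
x0=max(c[0]-150,0); y0=max(c[1]-110,0)
cv2.imwrite('pics/final_w.png',cv2.rotate(cv2.resize(im[y0:y0+220,x0:x0+300],None,fx=2.4,fy=2.4,interpolation=cv2.INTER_CUBIC),cv2.ROTATE_180))
```

```text
now [ 0.4895 -0.3562  0.2598] tgt [ 0.5211 -0.3535  0.282 ] slide [-3.18 -0.05 -2.22] turn [-0.04 -0.02 -0.01] q [ 0.49  0.46  0.06  1.63 -0.03  1.05  2.23] w 0.0321 F [0.2 0.6 0.1]
left top px [343. 233.]
  white runs deg [(-48.5, -43.0), (-35.0, -26.0), (-8.5, 10.5), (28.0, 49.0)]
  ridge runs [(-50.0, -47.0), (-44.5, -41.0), (-37.0, -35.5), (18.0, 21.5)]
mid top px [283. 233.]
  white runs deg [(-48.5, -26.5), (-11.5, 9.5), (25.5, 47.5)]
  ridge runs [(-26.0, -24.5), (-23.5, -20.0), (15.5, 19.5), (52.0, 59.5)]
right top px [222. 233.]
  white runs deg [(-46.0, -26.0), (-10.5, 11.5), (17.0, 21.0), (27.0, 49.5)]
  ridge runs [(-50.0, -46.0), (-39.0, -37.5), (-22.0, -18.0), (53.5, 59.5)]
[282 226]
```

View pics/final_w.png

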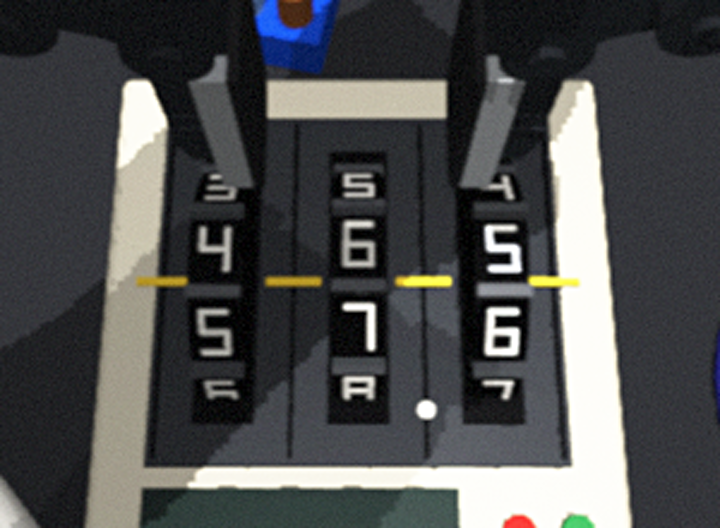

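By the geometry 4, 6, 5 are uppermost within about 1°, but this view is oblique. I'll check with the camera directly overhead, along with the whole scene.

Emit:
arm_command --gripper '[3.2, 3.2, 3.2, 3.2, 3.2]' --slide '[[-4, 0, -2], [-8, 0, -2], [-10.5, 0, -2], [-10.5, 0, -2], [-10.5, 0, -2]]' --turn '[[0, 0, 0], [0, 0, 0], [0, 0, 0], [0, 0, 0], [0, 0, 0]]'

```text
clock: 77.85
position: [0.593, -0.3465, 0.2788]
tool_rot: [-3.141, -0.002, -3.044]
force: [0.2, 0.6, 0.0]
grip_width: 0.032
```

Run:
```python
from wh import *
im=wheelpic('w26'); d=np.load('w26.npz'); print('cam',d['T'][:3,3].round(3))
c=proj([.521,-.3535,.11],d['K'],d['T']).astype(int); y0=max(c[1]-75,0); x0=max(c[0]-90,0)
a=cv2.rotate(cv2.resize(im[y0:y0+150,x0:x0+180],(480,400),interpolation=cv2.INTER_CUBIC),cv2.ROTATE_180)
columns(None)
s,_,_=grab('scene','s9.png'); b=cv2.resize(s[130:350,100:480],(320,185))
t,_,_=grab('top','t9.png'); e=cv2.resize(t[40:330,40:520],(320,193))
o=np.zeros((400,800,3),np.uint8); o[:,:480]=a; o[:185,480:]=b; o[190:383,480:]=e; cv2.imwrite('pics/final2.png',o)
```

```text
left top px [346.  97.]
  white runs deg [(-46.0, -44.0), (-9.5, 11.5), (28.0, 51.0)]
  ridge runs [(-27.0, -25.5), (18.5, 23.5), (56.5, 59.5)]
mid top px [283.  98.]
  white runs deg [(-49.0, -27.0), (-12.0, 10.0), (25.5, 48.5)]
  ridge runs [(-23.0, -17.5), (16.5, 21.5), (54.0, 59.5)]
right top px [220.  97.]
  white runs deg [(-47.0, -26.0), (-10.5, 11.5), (27.0, 51.0)]
  ridge runs [(-21.5, -16.0), (18.0, 23.0), (55.5, 59.5)]
cam [ 0.52  -0.354  0.42 ]
px [ 72. 220.] mid [0.5558 0.6508] [0.5562 0.6491] size 147 30 ang 13.8 hue 89.0 254
px [262. 268.] mid [0.3598 0.0621] [0.3569 0.0643] size 40 157 ang -2.5 hue None 0
px [152. 314.] mid [0.2445 0.4069] [0.2462 0.4039] size 29 139 ang -53.5 hue 89.0 257
```

View pics/final2.png

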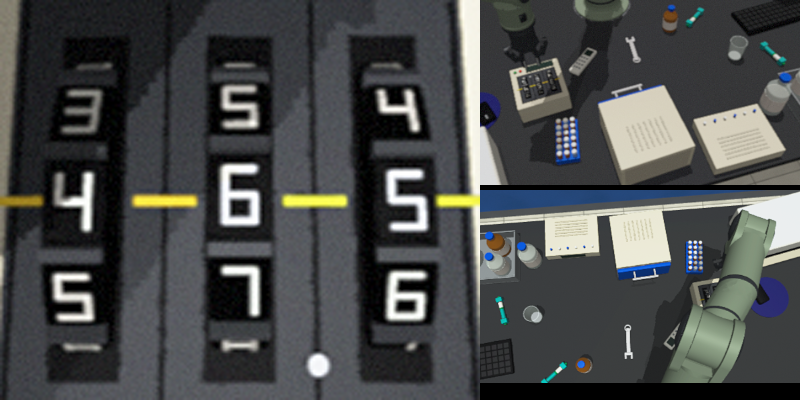

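Seen from overhead, 4, 6, 5 sit squarely on the yellow index line (v≈200). The tray front is flush, the bench has no columns left, and the bystanders are where they were.

```bash
python3 -c "
from h import *
print(job_done())"
```

```text
the job is handed in; nothing more can be done
None
```

The job is handed in at about 78 s of robot time, and every final check came out as asked.

- **Tray and columns:** I pulled the tray to its stop (17.5 cm of travel). All four columns were present, and I laid them in cradles 1 to 4 as blue, purple, green and orange. The wrist view before closing showed every end nut outside the white supports. I then pushed the tray home until it hit a hard stop (31 N) at the starting shut position.
- **Thumbwheels:** they read 4, 6, 5. With the camera directly overhead, all three digits sit within about 1° of the index line.
- **Bystanders:** in the last scene and top views I saw nothing on the bench displaced. Both turquoise look-alikes measured exactly where they started; the remote was partly hidden by the arm.
- **What went differently:** I gripped the orange column too high at first, so I set it back down and gripped it lower. I saw no knocked column and no lasting grip slip.
- **Not checked again:** the columns can't be seen with the tray shut, so their seating was last checked before the push.

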